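# Lever open the stuck cover of a valve switch box

### The arm

A 6-joint arm with a two-finger parallel gripper is mounted at the origin on the work surface. World frame = base frame: x ahead of the robot, y to its left, z up, the work surface at z = 0. Lengths are in mm, angles in rad, forces in N, time in s.
With the tool pointing down it reaches from about 350 to 775 mm from the base axis. Payload 7.3 kg.
Tool frame: the origin (TCP) lies on the centre line of the jaws, within the pads' length; the fingertips stand 22 mm ahead of it and the grasp point (between the pads) lies 3 mm ahead of it; z points along the fingers, y is the direction in which the jaws open and shut (so a half turn about z gives the same grasp; the last joint's range is limited). The gripper opens to 92 mm and grips with 3 to 60 N. Pads are 19 mm wide; open, the fingers measure 130 mm over their backs; the gripper's body (75 mm by 190 mm) begins 47 mm behind the grasp point.
Start: joints at [-1.442, 0.342, 1.524, -0, 1.275, -0.146], TCP at [142.483, -505.313, 248.741] pointing down, gripper open.
Joint ranges: [-2.53, 2.53], [-0.77, 2.02], [0.04, 2.7], [-1, 4.14], [0.28, 2.66], [-3.11, 3.11]. Speed limits (rad/s): [2.57, 2.57, 3.14, 3.14, 3.14, 3.14].

### API

Orientations are given as [roll, pitch, yaw] about the fixed x, y, z axes, in that order (R = Rz(yaw) Ry(pitch) Rx(roll)).
In Python, from plant import bot gives the robot as it stands.
- The arm moves only by the tool play_rows, never from a script. Its argument "moves" is one flat list of numbers, 5 for each row, row after row: the closure in counts, from 0 (fully open) to 255 (shut), then the shift along the tool's x, y, z in mm, then the turn about the tool's z in degrees. A call has 1 to 8 rows; each row is the pose to reach, as a shift and turn from the pose commanded when the call began, along the tool's axes at that moment; what a row does not reach only later rows make up. A row lasts 1/12 s, in which the tool goes at most 41.7 mm and 7.16 degrees, less where a joint would pass 70% of its speed; a pose out of reach is approached as far as the arm can. A call with a gripper value outside its range is refused whole. The fingers move at their own pace and stop on an object; the grip force is fixed at half the most. Time passes only in rows, so rows that repeat a pose let the fingers close. It gives the time, the measured TCP pose, the force and the opening at its end, in the units of the state.
- bot.get_obs(): the state, without advancing time (a new reading comes with each control period).
- bot.capture(name): name is "side" or "top" or "wrist"; returns a dict with "color" (480x640x3 uint8, red, green, blue), "fx", "fy", "cx", "cy" (pixels), "world_to_cam" (4x4, takes a point from world to camera coordinates); the wrist camera has in their place "T_tool_cam" (4x4, takes a point from camera to tool coordinates, whose origin is the TCP and whose axes are the flange's). Camera axes: x right, y down, z forward; pixel columns grow to the right and rows downward; lengths in mm; the calibration is good to about 2 mm. A picture is of the moment at which its call begins: read the wrist's pose just before it. There is no depth.
- bot.close_job(): hands the job in, once; it reports no verdict.
The state is a dict: "time": time; "joint_positions": joint angles; "dq": joint speeds; "tau": joint torques, N m; "tool_pos": TCP position; "tcp_rot": TCP orientation; "contact_force": force on the tool from outside, world axes, zero at the start; "moment": the same for the moment, N m; "grip_width": finger opening in mm.
Only numpy, scipy, OpenCV 4.12 (cv2) and the standard library are available. Lean on these libraries where they do the work, as an engineer would, in place of code of your own. Each camera call takes 0.05 s, during which the arm holds its last target.

### The job

Take the flat pry bar from the rubber mat and lever the stuck hinged cover of the switch box ajar with its blade, through the slot above the ledge on the front of the box (part of the slot is blocked inside by a catch that cannot be seen, so feel where the blade goes in); do not touch the box or its cover with the gripper or arm before the bar has opened it a finger's width. Then swing the cover up until it stands upright or leans back beyond, and lay the pry bar down flat on the rubber mat again. Leave the other things on the bench where they are.

Things in the scene. Friction and masses are not known exactly. Their poses are not given: they have to be found in the camera images.
- switchbox: fixed aluminium box on a stand. Origin: centre of the stand's underside. Box 120 deep (x), 150 wide (y), rim 135 mm above the table; front faces -x, hinge at +x. Front, right under the flush cover: a slot 6 high, 100 wide (y -50..50), 22 deep to a rib. A hidden catch block, 36 wide, centred anywhere in y -30..30, fills it from 3 mm in: the blade goes fully in only beside it (feel).
- ledge (a point): middle of the outer top edge of the ledge, a narrow shelf 104 mm wide (y) and 8 mm thick that stands 12 mm out from the box's front face; its top is level with the slot's floor, 129 mm above the table. Axes as switchbox. The blade rests on it and it is the natural fulcrum.
- cover_hinge (a point): middle of the cover's hinge line (which runs along the box's y), at the back of the box, 135 mm above the table, 120 mm behind the front face.
- cover_edge (a point): middle of the lower front edge of the cover (moves with the cover); 120 mm from the hinge. The cover is an aluminium plate 120 x 150 x 8 mm, about 0.35 kg; its underside is at the height of this point when shut.
- cover (a joint): opening angle of the cover: 0 shut, 1.57 upright, stops at 1.9 rad. The hinge is stiff (about 0.45 N m of friction, besides the cover's weight) and stays where it is left.
- prybar: flat pry bar 195 mm long (x), 0.18 kg. Origin: under its middle, on its underside. Handle: black plastic block, x = -97..+2, 26 wide (y), 30 high (z = 0..30 mm). Blade: straight steel, x = +2..+97, 20 wide, 3 thick, mid-plane at z = 15 mm. Centre of mass near x = -20 mm. It lies flat on the mat beside a wrench, in either place.
- prybar_tip (a point): middle of the blade's end, at x = +97, z = +15 mm of the pry bar.
- mat: black rubber mat, 280 mm (x) by 220 mm (y), 3 mm thick, fixed to the table. Origin: centre of its underside.
- wrench: all-steel wrench 180 mm long lying on the mat beside the pry bar; leave alone
- valve: round aluminium valve body with lugs, 142 mm across, 34 mm high; leave alone
- seat: black rubber seat ring, 100 mm across, 24 mm high; leave alone
- can: dark metal can, 54 mm across, 100 mm high; leave alone
- oil: grey oil bottle, 60 mm across, 160 mm high; leave alone
- bolts: grey open parts bin, 140 x 100 x 50 mm; leave alone
- driver: screwdriver 180 mm long lying on the table; leave alone

How it is judged:
By the outcome, as a careful person would: the job done as asked, in the order asked, and still so for the second after the job is handed in, with the robot touching nothing.
It also fails if it takes over 58 s, if anything falls off the work surface, if the arm or the gripper's body presses on something with over 40 N, if the wrist force passes 120 N, or if a joint passes its speed limit or range.

## Working session

There is one attempt and no reset: what is moved stays moved. The work goes in short steps, Python scripts to look and compute and a tool call to move; the robot and the scene stay as the last step left them, time stands still between calls to the robot, and variables do not carry over. Pictures are saved under pics/ and viewed, and the job is handed in when it is done.

Besides the shell and the picture viewer there is one more tool, called after "Call:" as a command line: name --argument value ..., lists and objects as JSON in quotes. play_rows: Moves the arm, as the interface text tells. Its arguments: {"type":"object","properties":{"moves":{"type":"array","items":{"type":"number"}}},"required":["moves"]}

```bash
ls; mkdir -p pics
python3 - <<'E'
from plant import bot
import cv2
print(bot.get_obs())
for n in ["side","top","wrist"]:
    c=bot.capture(n); cv2.imwrite(f"pics/{n}0.png",c["color"][:,:,::-1])
    print(n,c["fx"],c["cx"],c["cy"],c.get("world_to_cam",c.get("T_tool_cam")))
E
```

```text
pics
{'time': 0.0, 'joint_positions': array([-1.44197548e+00,  3.42743776e-01,  1.52502170e+00, -3.94080211e-05,
        1.27537631e+00, -1.46009600e-01]), 'dq': array([-0.0011606 , -0.00067492, -0.00100636,  0.00020009,  0.0005787 ,
       -0.00291394]), 'tau': array([ 2.49384168e-03, -4.31240773e+01, -2.44221818e+01,  7.18382397e-02,
        5.60151483e-02, -1.67028834e-04]), 'tool_pos': array([ 142.43406334, -504.92433187,  248.03236947]), 'tcp_rot': array([-3.14005452e+00, -1.88102966e-04,  2.74841800e-01]), 'contact_force': array([-0.06472105,  0.96325583,  0.15682589]), 'moment': array([ 0.03191126,  0.01217277, -0.02353033]), 'grip_width': 92.12557032465998}
side 560.7989454103331 319.2447017380059 247.79065969390226 [[-8.48481319e-01 -5.28715813e-01  2.32172487e-02  4.38261218e+02]
 [-3.27513733e-01  4.90121043e-01 -8.07784698e-01  2.98162832e+02]
 [ 4.15709281e-01 -6.92994194e-01 -5.89020239e-01  1.27856283e+03]
 [ 0.00000000e+00  0.00000000e+00  0.00000000e+00  1.00000000e+00]]
top 585.903871230046 313.535261698107 239.00972054971714 [[-1.08033886e-02 -9.99873073e-01  1.17100096e-02 -4.91221356e+01]
 [-9.94775663e-01  9.55799412e-03 -1.01636729e-01  5.69152379e+02]
 [ 1.01511905e-01 -1.27468537e-02 -9.94752658e-01  1.44940900e+03]
 [ 0.00000000e+00  0.00000000e+00  0.00000000e+00  1.00000000e+00]]
wrist 353.52338233780904 320.92683949811186 241.09013564592257 [[-6.47257000e-04 -9.61231324e-01 -2.75742495e-01  7.40491425e+01]
 [ 9.99999749e-01 -5.42431949e-04 -4.56419519e-04 -8.64494247e-01]
 [ 2.89153199e-04 -2.75742721e-01  9.61231433e-01 -1.36395313e+02]
 [ 0.00000000e+00  0.00000000e+00  0.00000000e+00  1.00000000e+00]]
```

View pics/side0.png

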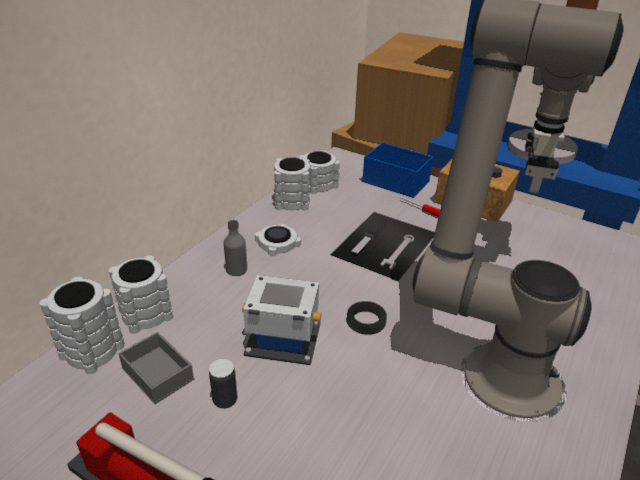

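View pics/top0.png

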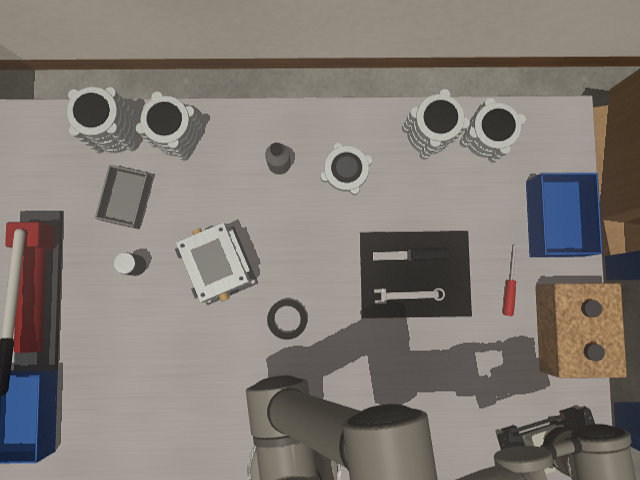

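View pics/wrist0.png

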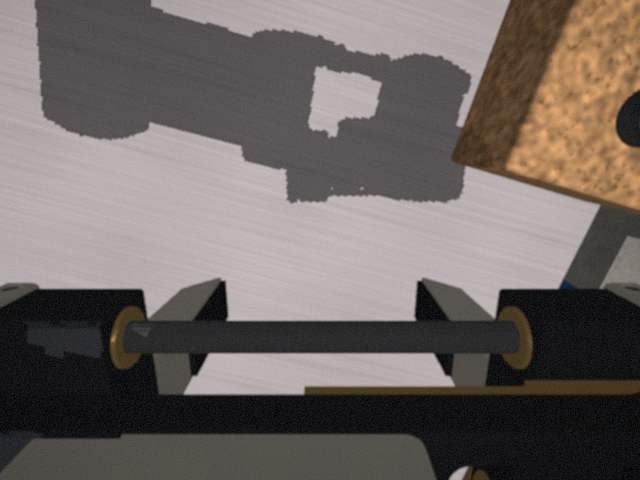

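Run:
```python
import cv2
a=cv2.imread("pics/top0.png"); 
cv2.imwrite("pics/z1.png",cv2.resize(a[210:315,160:280],None,fx=6,fy=6,interpolation=cv2.INTER_CUBIC)[:600])
cv2.imwrite("pics/z3.png",cv2.resize(a[225:325,350:480],None,fx=6,fy=6,interpolation=cv2.INTER_CUBIC))
a=cv2.imread("pics/side0.png"); 
cv2.imwrite("pics/z2.png",cv2.resize(a[265:365,230:335],None,fx=6,fy=6,interpolation=cv2.INTER_CUBIC))
```

```text
(no output)
```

View pics/z1.png

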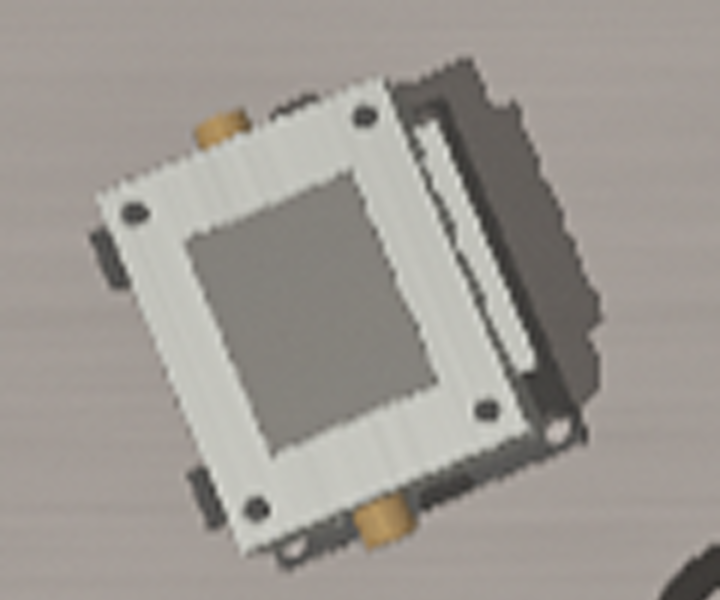

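View pics/z2.png

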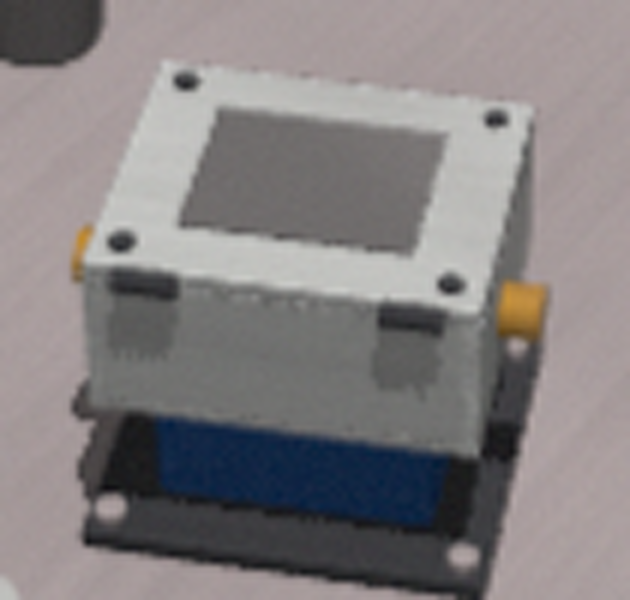

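View pics/z3.png

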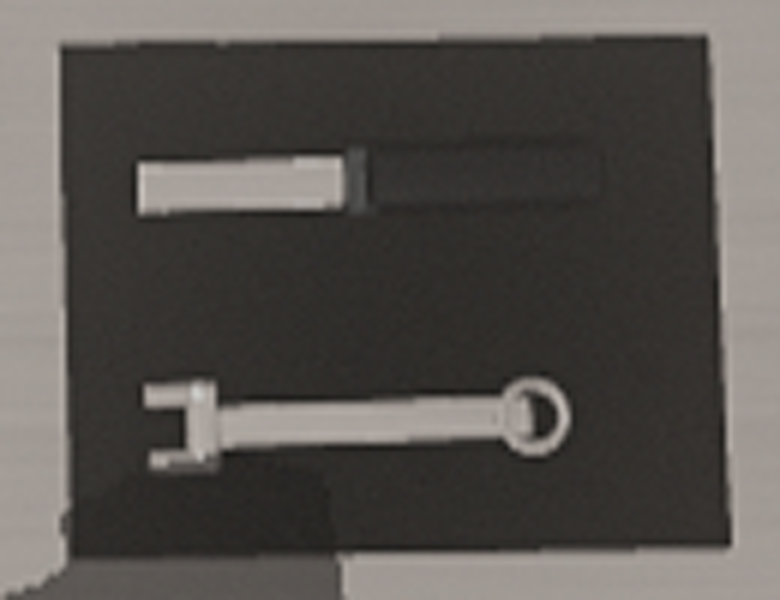

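```bash
cat > h.py <<'E'
import numpy as np, cv2, json
from plant import bot
def ray(c,uv,W=None):
    W=c["world_to_cam"] if W is None else W
    d=np.array([(uv[0]-c["cx"])/c["fx"],(uv[1]-c["cy"])/c["fy"],1.0])
    R=W[:3,:3]; o=-R.T@W[:3,3]; return o,R.T@d
def onz(c,uv,z,W=None):
    o,d=ray(c,uv,W); return (o+d*(z-o[2])/d[2])
def proj(c,p,W=None):
    W=c["world_to_cam"] if W is None else W
    q=W[:3,:3]@np.asarray(p,float)+W[:3,3]; return np.array([c["fx"]*q[0]/q[2]+c["cx"],c["fy"]*q[1]/q[2]+c["cy"]])
E
python3 - <<'E'
from h import *
c=bot.capture("top"); im=c["color"]; g=im.astype(int)
# cover: bright contour
def rect(mask,name,z,roi):
    m=np.zeros(mask.shape,np.uint8); x0,y0,x1,y1=roi; m[y0:y1,x0:x1]=mask[y0:y1,x0:x1]*255
    cs,_=cv2.findContours(m,cv2.RETR_EXTERNAL,cv2.CHAIN_APPROX_NONE)
    cs=sorted(cs,key=cv2.contourArea)[::-1][:2]
    for k in cs:
        b=cv2.boxPoints(cv2.minAreaRect(k)); print(name,cv2.contourArea(k),b.round(1).tolist())
        P=np.array([onz(c,p,z) for p in b]); print(P.round(1)[:,:2].tolist(),'ctr',P.mean(0).round(1), [np.linalg.norm(P[i]-P[i-1]).round(1) for i in range(4)])
rect((g.min(2)>190),"cover",143,(165,215,262,310))
v=g.min(2); print(v[245:265,380:384].T, v[255,405:455], v[240:270,430])
rect((v>120),"blade",19.5,(364,240,420,275))
for p in [(360+.3,232.5),(468,231),(471.7,316),(361.9,318)]: print(onz(c,p,3)[:2].round(1))
for zc in [(97,195),(385,80),(530,430),(245,550)]: print(onz(c,(zc[0]/6+160-.4,zc[1]/6+210-.4),143).round(1))
for zc in [(412,128),(437,119),(536,362),(515,374)]: print('ledge',onz(c,(zc[0]/6+160-.4,zc[1]/6+210-.4),129).round(1))
# handle ends
for p in [(407,255),(450.5,255)]: print('h',onz(c,p,33).round(1))
E
```

```text
cover 114.0 [[181.10000610351562, 254.1999969482422], [194.5, 248.8000030517578], [213.10000610351562, 295.29998779296875], [199.6999969482422, 300.70001220703125]]
[[524.7, 253.8], [536.9, 222.8], [428.9, 179.0], [416.9, 209.8]] ctr [476.8 216.3 143. ] [np.float64(116.4), np.float64(33.3), np.float64(116.5), np.float64(33.0)]
cover 100.0 [[210.89999389648438, 283.70001220703125], [225.0, 278.0], [229.1999969482422, 288.5], [215.10000610351562, 294.20001220703125]]
[[455.8, 184.4], [468.5, 151.9], [444.2, 142.1], [431.6, 174.6]] ctr [450.  163.3 143. ] [np.float64(26.2), np.float64(34.9), np.float64(26.2), np.float64(34.8)]
[[ 51  50  51  49  51  47  41 128 160 155 155 156 157 160 134  67  46  46
   46  48]
 [ 51  52  48  51  50  47  47 128 161 155 156 156 157 159 134  60  46  46
   49  47]
 [ 51  51  51  51  50  45  47 129 161 156 156 157 157 160 131  59  46  50
   47  48]
 [ 50  50  48  51  50  48  48 128 160 156 156 157 157 159 131  56  47  47
   47  48]] [156 161 102  73  75  79  35  48  50  49  50  49  49  49  49  51  49  49
  49  47  50  49  48  46  49  46  48  48  51  49  50  46  48  47  50  47
  48  49  50  49  49  50  48  50  50  43  47  48  47  48] [47 46 47 47 46 48 48 43 39 43 47 45 47 46 47 46 48 49 45 40 42 47 45 44
 41 43 45 43 45 41]
blade 236.0 [[373.0, 251.0], [406.0, 251.0], [406.0, 259.0], [373.0, 259.0]]
[[537.6, -205.7], [536.8, -289.6], [516.4, -289.0], [517.2, -205.2]] ctr [ 527.  -247.4   19.5] [np.float64(20.3), np.float64(83.9), np.float64(20.4), np.float64(83.8)]
[ 587.  -175.8]
[ 588.2 -454.1]
[ 370.7 -455.3]
[ 368.7 -175.8]
[552.9 266.4 143. ]
[596.7 155.4 143. ]
[460.4  99.  143. ]
[415.7 208.1 143. ]
ledge [579.5 146.7 129. ]
ledge [582.9 136.9 129. ]
ledge [487.3  98.1 129. ]
ledge [482.7 106.3 129. ]
h [ 525.6 -289.5   33. ]
h [ 524.5 -399.2   33. ]
```

```bash
cat >> h.py <<'E'
def rot(o):
    from scipy.spatial.transform import Rotation as Ro
    return Ro.from_euler('xyz',o["tcp_rot"]).as_matrix()
def go(target,yawdeg=None,o=None):
    o=o or bot.get_obs(); R=rot(o); s=R.T@(np.array(target)-o["tool_pos"])
    y=np.degrees(o["tcp_rot"][2]); t=0 if yawdeg is None else -((yawdeg-y+180)%360-180)
    print("shift",s.round(1),"turn",round(t,2),"yaw",y.round(2), "pos",o["tool_pos"].round(1),"F",o["contact_force"].round(1),"w",o["grip_width"].round(1),"t",o["time"])
def wristW(o,c):
    T=np.eye(4);T[:3,:3]=rot(o);T[:3,3]=o["tool_pos"]; return np.linalg.inv(T@c["T_tool_cam"])
E
python3 -c "
from h import *
go((526,-352,140),89.5)"
```

```text
Traceback (most recent call last):
  File "h.py", line 18, in go
    print("shift",s.round(1),"turn",round(t,2),"yaw",y.round(2), "pos",o["tool_pos"].round(1),"F",o["contact_force"].round(1),"w",o["grip_width"].round(1),"t",o["time"])
                                                                                                                                  ^^^^^^^^^^^^^^^^^^^^^
AttributeError: 'float' object has no attribute 'round'
```

```bash
sed -i 's/o\["grip_width"\].round(1)/round(o["grip_width"],1)/' h.py
python3 -c "
from h import *
go((526,-352,140),89.5)"
```

```text
shift [410.7 -43.2 108.4] turn -73.75 yaw 15.75 pos [ 142.4 -505.1  248.3] F [ 0.  -0.5  0.5] w 91.7 t 0.2
```

Call:
play_rows --moves '[70,40,-4,0,-6,70,80,-8,0,-13,70,120,-12,0,-20,70,160,-17,0,-27,70,200,-21,10,-34,70,240,-25,25,-41,70,280,-30,40,-48,70,320,-34,60,-55]'

```text
time: 0.87
tool_pos: [438.5, -386.7, 191.2]
tcp_rot: [3.14, 0.001, 1.241]
contact_force: [0.0, -1.7, -0.3]
grip_width: 66.6
```

```bash
python3 -c "
from h import *
go((526,-352,140),89.5)"
```

```text
shift [61.2 71.5 51.3] turn -18.39 yaw 71.11 pos [ 438.5 -386.7  191.2] F [ 0.  -1.7 -0.3] w 66.6 t 0.8667
```

Call:
play_rows --moves '[70,20,24,15,-6,70,40,48,32,-13,70,61,71,50,-18.5,70,61,71,50,-18.5]'

```text
time: 1.2
tool_pos: [526.4, -349.4, 136.7]
tcp_rot: [-3.138, -0.005, 1.566]
contact_force: [-1.3, 1.4, -0.6]
grip_width: 66.5
```

Run:
```python
from h import *
go((526,-352,140),89.5)
o=bot.get_obs(); c=bot.capture("wrist"); W=wristW(o,c); im=c["color"]
cv2.imwrite("pics/w1.png",im[:,:,::-1])
for p in [(526,-302,33),(526,-399,33),(527,-206,19.5)]: print(proj(c,p,W))
```

```text
shift [-2.6 -0.4 -3.3] turn 0.25 yaw 89.75 pos [ 526.4 -349.4  136.7] F [-1.3  1.4 -0.6] w 66.5 t 1.2
[321.35853653 183.3017702 ]
[321.97183989 313.57746269]
[322.25459461  29.54603032]
```

View pics/w1.png

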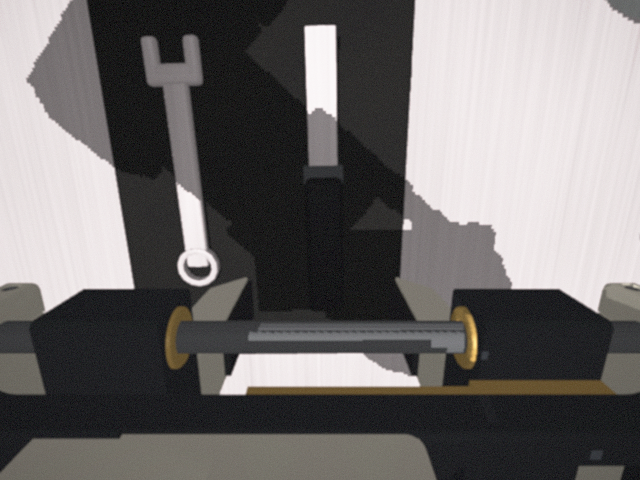

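Run:
```python
from h import *
o=bot.get_obs(); c=bot.capture("wrist"); W=wristW(o,c)
for p,z in [((305.5,26),19.5),((336,25),19.5),((306,165),19.5),((338,165),19.5),((304,178),33),((343.5,178),33)]: print(onz(c,p,z,W).round(1))
go((526.5,-352,28),89.5)
```

```text
[ 515.2 -205.3   19.5]
[ 534.7 -205.    19.5]
[ 513.7 -292.5   19.5]
[ 536.3 -292.8   19.5]
[ 512.7 -300.3   33. ]
[ 539.5 -300.6   33. ]
shift [  0.2   3.  111.8] turn -0.19 yaw 89.31 pos [ 523.8 -352.4  139.8] F [-0.8  0.7 -0.4] w 66.4 t 1.3
```

Call:
play_rows --moves '[70,0,1,40,-0.5,70,0,1,75,-0.5,70,0,1,90,-0.5,70,0,1,90,-0.5,70,0,1,90,-0.5]'

```text
time: 1.72
tool_pos: [523.8, -354.5, 51.9]
tcp_rot: [-3.141, 0.0, 1.564]
contact_force: [1.0, 0.2, 0.2]
grip_width: 66.8
```

Run:
```python
from h import *
go((525.5,-352,28),90.2)
```

```text
shift [ 2.5  1.7 23.9] turn -0.58 yaw 89.62 pos [ 523.8 -354.5   51.9] F [1.  0.2 0.2] w 66.8 t 1.7167
```

Descend and close.

Call:
play_rows --moves '[70,2,1.5,12,-0.5,70,2,1.5,23,-0.5,70,2,1.5,23,-0.5,255,2,1.5,23,-0.5,255,2,1.5,23,-0.5,255,2,1.5,23,-0.5,255,2,1.5,23,-0.5,255,2,1.5,23,-0.5]'

```text
time: 2.38
tool_pos: [526.2, -351.6, 28.7]
tcp_rot: [3.141, 0.001, 1.575]
contact_force: [0.5, -1.0, -0.2]
grip_width: 38.0
```

Run:
```python
from h import *
go((525.5,-352,130),90.2)
```

```text
shift [  -0.4   -0.7 -101.3] turn 0.04 yaw 90.24 pos [ 526.2 -351.6   28.7] F [ 0.5 -1.  -0.2] w 38.0 t 2.3833
```

Call:
play_rows --moves '[255,0,0,0,0,255,0,0,0,0,255,0,0,0,0,255,0,0,0,0]'

```text
time: 2.72
tool_pos: [526.3, -351.6, 28.5]
tcp_rot: [3.141, 0.0, 1.575]
contact_force: [-0.4, 0.4, 1.3]
grip_width: 25.7
```

Call:
play_rows --moves '[255,0,0,-15,0,255,0,0,-50,0,255,0,0,-90,0,255,25,0,-130,-3,255,60,6,-145,-9,255,100,14,-145,-16,255,140,20,-145,-22,255,140,20,-145,-22]'

```text
time: 3.38
tool_pos: [545.7, -204.5, 173.6]
tcp_rot: [3.141, -0.003, 1.969]
contact_force: [-0.1, -0.6, -2.3]
grip_width: 25.9
```

Run:
```python
from h import *
go((562,-46,165),112)
```

```text
shift [139.7  76.5   9.1] turn 0.83 yaw 112.83 pos [ 545.7 -204.5  173.6] F [-0.1 -0.6 -2.3] w 25.9 t 3.3833
```

Call:
play_rows --moves '[255,35,19,3,0,255,70,38,6,0,255,105,56,9,0,255,130,70,9,0,255,140,76,9,0,255,140,76,9,0,255,140,76,9,0,255,140,76,9,0]'

```text
time: 4.05
tool_pos: [562.8, -54.4, 164.1]
tcp_rot: [-3.141, 0.001, 1.958]
contact_force: [0.2, 0.4, -2.1]
grip_width: 26.1
```

Run:
```python
from h import *
go((562,-46,165),112)
o=bot.get_obs(); c=bot.capture("wrist"); cv2.imwrite("pics/w2.png",c["color"][:,:,::-1])
W=wristW(o,c)
```

```text
shift [ 8.1  2.5 -0.9] turn 0.19 yaw 112.19 pos [562.8 -54.4 164.1] F [ 0.2  0.4 -2.1] w 26.1 t 4.05
```

View pics/w2.png

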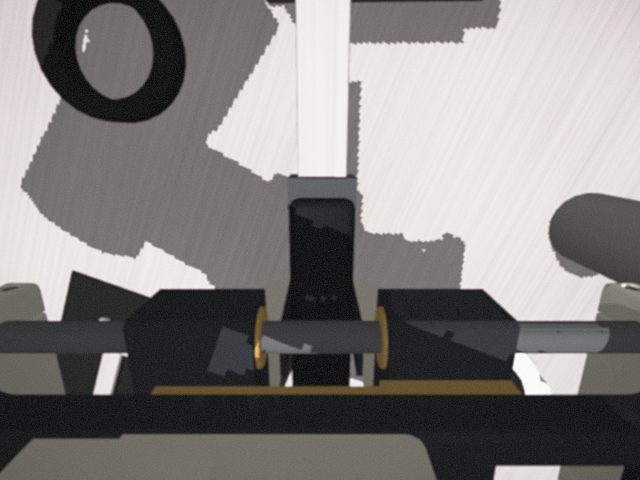

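Run:
```python
from h import *
go((562,-46,165),112)
c=bot.capture("top"); cv2.imwrite("pics/t2.png",cv2.resize(c["color"][190:310,170:330,::-1],None,fx=5,fy=5,interpolation=cv2.INTER_CUBIC))
c=bot.capture("side"); cv2.imwrite("pics/s2.png",cv2.resize(c["color"][230:350,230:390,::-1],None,fx=5,fy=5,interpolation=cv2.INTER_CUBIC))
go((562,-46,165),112)
```

```text
shift [ 8.3  2.6 -0.9] turn 0.15 yaw 112.15 pos [562.7 -54.6 164.1] F [-0.2  0.2 -1.6] w 26.0 t 4.1
shift [ 8.3  2.6 -0.8] turn 0.13 yaw 112.13 pos [562.7 -54.6 164.2] F [ 0.4 -0.1 -1.7] w 26.0 t 4.2
```

View pics/t2.png

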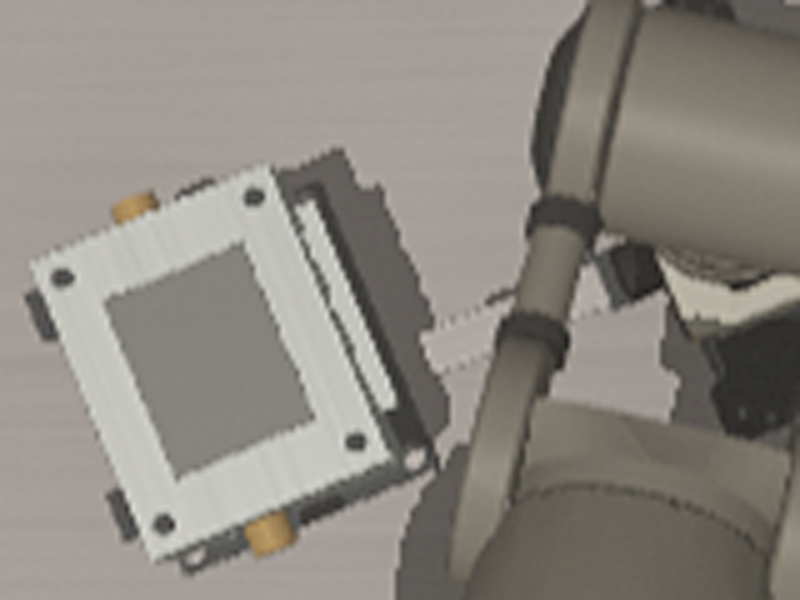

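View pics/s2.png

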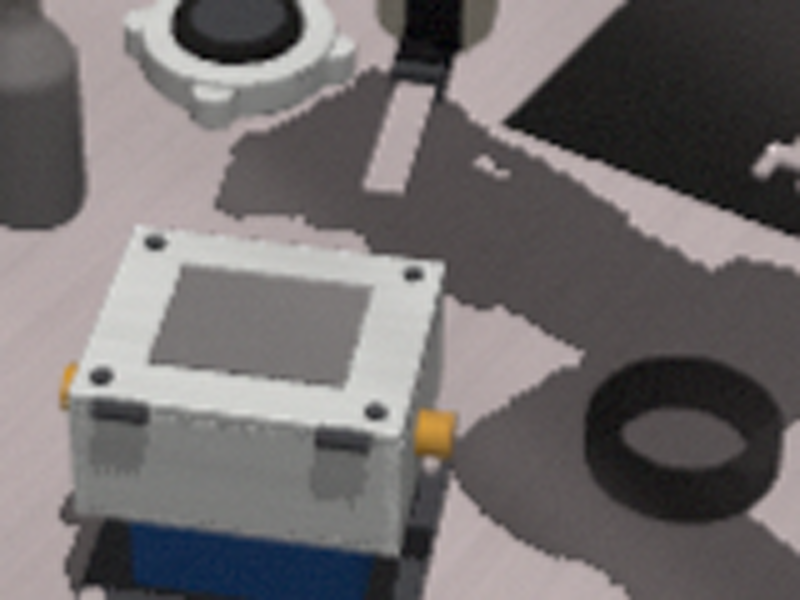

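Run:
```python
from h import *
t=bot.capture("top"); s=bot.capture("side")
def tri(a,b):
    o1,d1=ray(t,a);o2,d2=ray(s,b); A=np.stack([d1,-d2],1); k=np.linalg.lstsq(A,o2-o1,rcond=None)[0]
    p,q=o1+k[0]*d1,o2+k[1]*d2; return ((p+q)/2).round(1),np.linalg.norm(p-q).round(1)
print(tri((254.8,260.4),(307,268)), onz(t,(254.8,260.4),154).round(1), onz(s,(307,268),154).round(1))
print("pred tip", proj(t,(507.6,81.1,153.6)),proj(s,(507.6,81.1,153.6)))
# box corners side (z=143)
for zc in [(140,230),(443,265),(408,438),(70,392)]: print(onz(s,(zc[0]/5+230-.4,zc[1]/5+230-.4),143).round(1))
```

```text
(array([506.4,  81.5, 153.6]), np.float64(3.2)) [507.8  82.2 154. ] [504.6  81.3 154. ]
pred tip [255.29886002 260.48156266] [305.98975731 267.66433805]
[593.9 158.9 143. ]
[460.1 101.4 143. ]
[410.4 209.6 143. ]
[551.  266.9 143. ]
```

Call:
play_rows --moves '[255,0,0,12,0,255,10,0,19,0,255,20,0,19,0,255,30,0,19,0,255,30,0,19,0,255,30,0,19,0,255,30,0,19,0]'

```text
time: 4.88
tool_pos: [551.7, -25.0, 145.8]
tcp_rot: [3.141, 0.001, 1.96]
contact_force: [-0.4, -0.4, -1.5]
grip_width: 26.2
```

Run:
```python
from h import *
go((562,-46,141),112)
```

```text
shift [-23.3   1.6   4.9] turn 0.28 yaw 112.28 pos [551.7 -25.  145.8] F [-0.4 -0.4 -1.5] w 26.2 t 4.8833
```

Call:
play_rows --moves '[255,0,0,1,0,255,0,0,2,0,255,0,0,3,0,255,0,0,3,0,255,0,0,3,0]'

```text
time: 5.3
tool_pos: [551.4, -25.4, 142.1]
tcp_rot: [-3.141, -0.0, 1.959]
contact_force: [-0.2, 0.3, -1.8]
grip_width: 25.7
```

Call:
play_rows --moves '[255,0,0,1,0,255,0,0,1,0,255,0,0,1,0]'

```text
time: 5.55
tool_pos: [551.4, -25.3, 141.2]
tcp_rot: [-3.141, -0.0, 1.959]
contact_force: [-0.7, 0.1, -0.9]
grip_width: 26.1
```

Call:
play_rows --moves '[255,0,0,1,0,255,0,0,1,0,255,0,0,1,0]'

```text
time: 5.8
tool_pos: [551.6, -25.3, 140.5]
tcp_rot: [3.141, 0.0, 1.959]
contact_force: [-0.3, -1.0, -0.0]
grip_width: 25.9
```

Call:
play_rows --moves '[255,0,0,-1.5,0,255,2,0,-1.5,0,255,4,0,-1.5,0,255,6,0,-1.5,0,255,8,0,-1.5,0,255,8,0,-1.5,0]'

```text
time: 6.3
tool_pos: [549.5, -19.7, 142.4]
tcp_rot: [3.14, 0.005, 1.96]
contact_force: [2.1, -8.8, -1.5]
grip_width: 25.7
```

Call:
play_rows --moves '[255,1,0,0,0,255,2,0,0,0,255,3,0,0,0,255,3,0,0,0]'

```text
time: 6.63
tool_pos: [549.6, -19.1, 143.0]
tcp_rot: [3.139, 0.009, 1.96]
contact_force: [4.4, -18.8, -1.5]
grip_width: 25.7
```

Call:
play_rows --moves '[255,-10,0,0,0,255,-16,0,0,0,255,-16,25,0,0,255,-16,50,0,0,255,-16,73,0,0,255,-16,73,0,0,255,-16,73,0,0,255,-16,73,0,0]'

```text
time: 7.3
tool_pos: [619.9, -2.2, 141.0]
tcp_rot: [-3.14, -0.001, 1.959]
contact_force: [0.5, 0.4, -1.2]
grip_width: 25.5
```

Run:
```python
from h import *
go((562,-46,141),112)
o=bot.get_obs()
y=o["tcp_rot"][2]; tip=o["tool_pos"][:2]+146.5*np.array([np.cos(y),np.sin(y)]); d=tip-np.array([532.5,117.4])
a=np.radians(112);print("tip box", d@[np.cos(a),np.sin(a)], d@[-np.sin(a),np.cos(a)])
c=bot.capture("top"); cv2.imwrite("pics/t3.png",cv2.resize(c["color"][190:310,170:330,::-1],None,fx=5,fy=5,interpolation=cv2.INTER_CUBIC))
c=bot.capture("side"); cv2.imwrite("pics/s3.png",cv2.resize(c["color"][230:350,230:390,::-1],None,fx=5,fy=5,interpolation=cv2.INTER_CUBIC))
```

```text
shift [-18.6 -70.2   0.2] turn 0.26 yaw 112.26 pos [619.9  -2.2 141. ] F [ 0.5  0.4 -1.2] w 25.5 t 7.3
tip box 2.874910854871082 -35.579456421475975
```

View pics/t3.png

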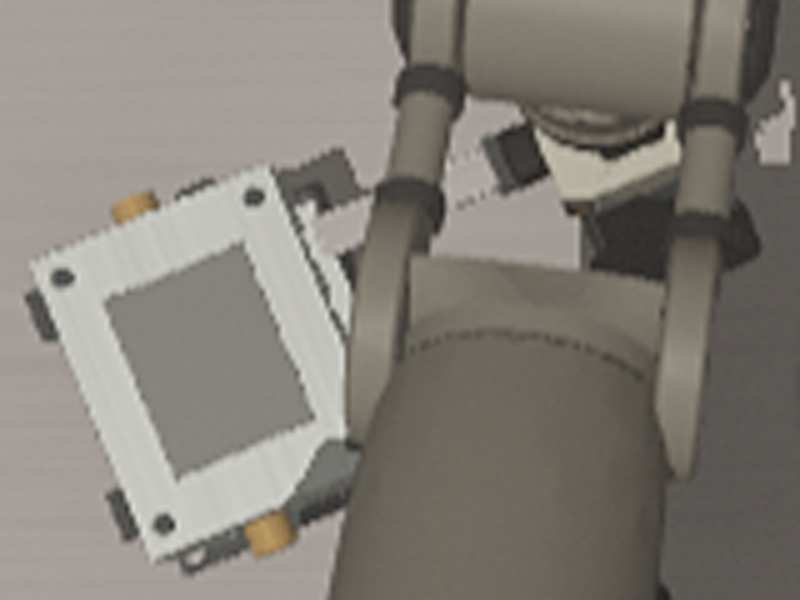

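View pics/s3.png

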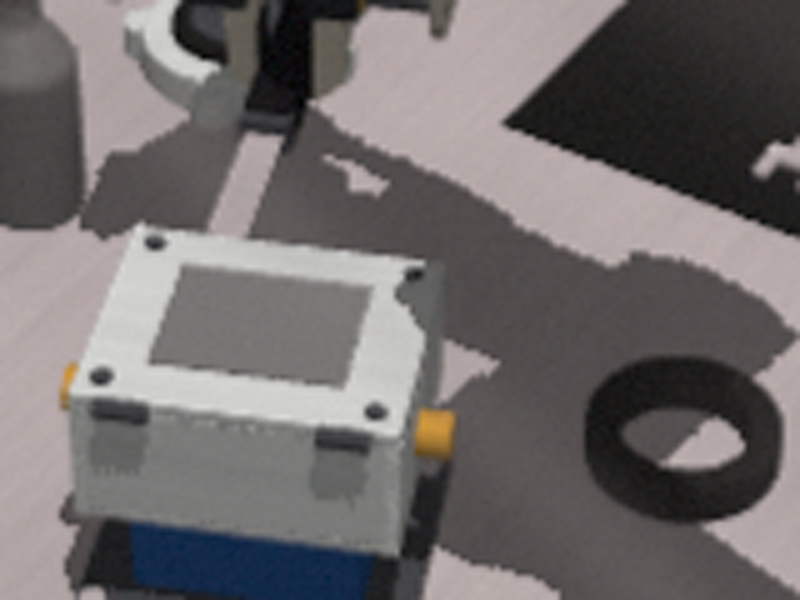

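Call:
play_rows --moves '[255,0,0,-1,0,255,3,0,-1,0,255,6,0,-1,0,255,9,0,-1,0,255,12,0,-1,0,255,14,0,-1,0,255,14,0,-1,0]'

```text
time: 7.98
tool_pos: [615.4, 11.3, 142.8]
tcp_rot: [-3.142, -0.0, 1.96]
contact_force: [-0.1, 0.6, -1.9]
grip_width: 26.0
```

Call:
play_rows --moves '[255,2,0,0,0,255,4,0,0,0,255,4,0,0,0]'

```text
time: 8.23
tool_pos: [613.9, 14.7, 142.7]
tcp_rot: [-3.141, -0.0, 1.959]
contact_force: [-0.3, -0.4, -1.5]
grip_width: 25.6
```

Call:
play_rows --moves '[255,3,0,0,0,255,6,0,0,0,255,9,0,0,0,255,11,0,0,0,255,12,0,0,0,255,12,0,0,0]'

```text
time: 8.73
tool_pos: [609.7, 25.3, 142.9]
tcp_rot: [3.141, 0.001, 1.959]
contact_force: [0.7, -1.5, -1.9]
grip_width: 25.9
```

Call:
play_rows --moves '[255,0,0,4,0,255,0,0,8,0,255,0,0,12,0,255,1,0,16,0,255,1.5,0,20,0,255,1.5,0,20,0]'

```text
time: 9.23
tool_pos: [609.5, 26.3, 122.2]
tcp_rot: [3.141, 0.001, 1.959]
contact_force: [4.0, -4.0, 2.2]
grip_width: 25.6
```

Run:
```python
from h import *
go((562,-46,141),112)
c=bot.capture("side"); cv2.imwrite("pics/s4.png",cv2.resize(c["color"][210:350,200:400,::-1],None,fx=4,fy=4,interpolation=cv2.INTER_CUBIC))
```

```text
shift [-49.  -71.3 -18.8] turn 0.21 yaw 112.21 pos [609.5  26.3 122.2] F [ 4.  -4.   2.2] w 25.6 t 9.2333
```

View pics/s4.png

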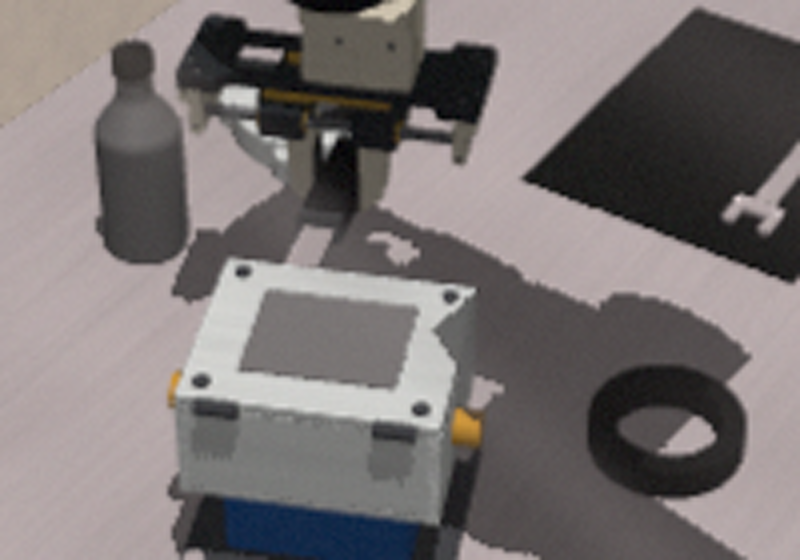

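Run:
```python
from h import *
t=bot.capture("top");s=bot.capture("side")
print(onz(t,(277,150),160).round(0),onz(t,(280,170),30).round(0))
print(onz(s,(200+146/4,210+240/4),25).round(0))
print(onz(t,(346,168),34).round(0))
im=t["color"]; cv2.imwrite("pics/t4.png",cv2.resize(im[110:310,170:370,::-1],None,fx=3,fy=3))
```

```text
[765.  30. 160.] [746.  29.  30.]
[749.  57.  25.]
[ 749. -140.   34.]
```

View pics/t4.png

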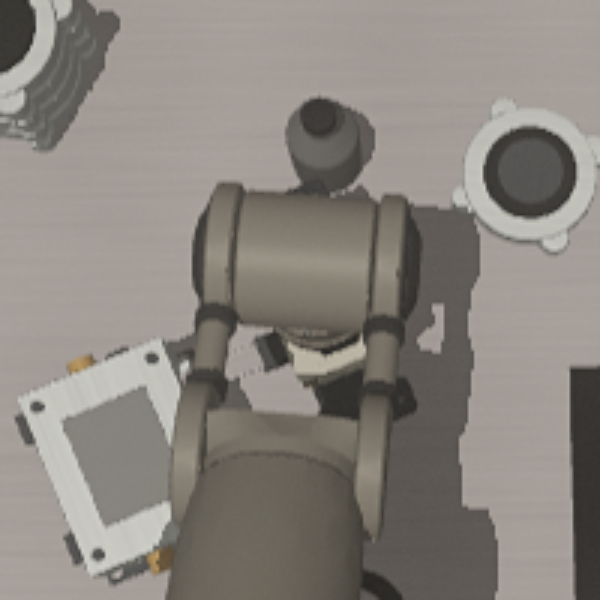

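Call:
play_rows --moves '[255,1,0,5,0,255,2.5,0,10,0,255,4,0,14,0,255,6,0,18,0,255,8,0,22,0,255,8,0,22,0]'

```text
time: 9.88
tool_pos: [606.3, 33.5, 99.9]
tcp_rot: [3.142, 0.001, 1.959]
contact_force: [5.6, -6.0, -0.4]
grip_width: 25.9
```

Run:
```python
from h import *
go((562,-46,141),112)
c=bot.capture("side"); cv2.imwrite("pics/s5.png",cv2.resize(c["color"][210:350,200:400,::-1],None,fx=4,fy=4,interpolation=cv2.INTER_CUBIC))
```

```text
shift [-56.9 -71.  -41. ] turn 0.23 yaw 112.23 pos [606.3  33.5  99.9] F [ 5.6 -6.  -0.4] w 25.9 t 9.8833
```

View pics/s5.png

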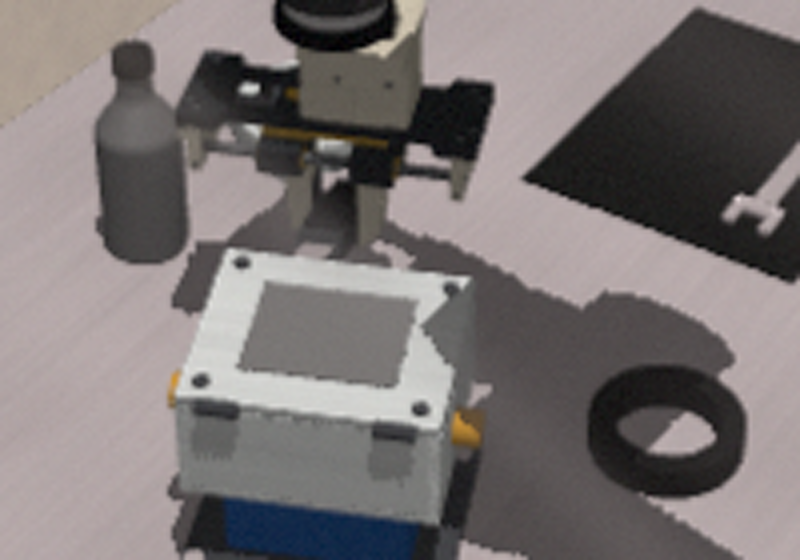

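Call:
play_rows --moves '[255,2,0,4,0,255,4,0,8,0,255,7,0,12,0,255,10,0,16,0,255,13,0,20,0,255,17,0,22,0,255,20,0,24,0,255,20,0,24,0]'

```text
time: 10.6
tool_pos: [598.4, 51.7, 75.5]
tcp_rot: [-3.141, 0.002, 1.959]
contact_force: [5.4, -8.0, -3.7]
grip_width: 25.7
```

Run:
```python
from h import *
go((562,-46,141),112)
c=bot.capture("side"); cv2.imwrite("pics/s6.png",cv2.resize(c["color"][210:350,200:400,::-1],None,fx=4,fy=4,interpolation=cv2.INTER_CUBIC))
```

```text
shift [-76.8 -70.8 -65.3] turn 0.23 yaw 112.23 pos [598.4  51.7  75.5] F [ 5.4 -8.  -3.7] w 25.7 t 10.6
```

View pics/s6.png

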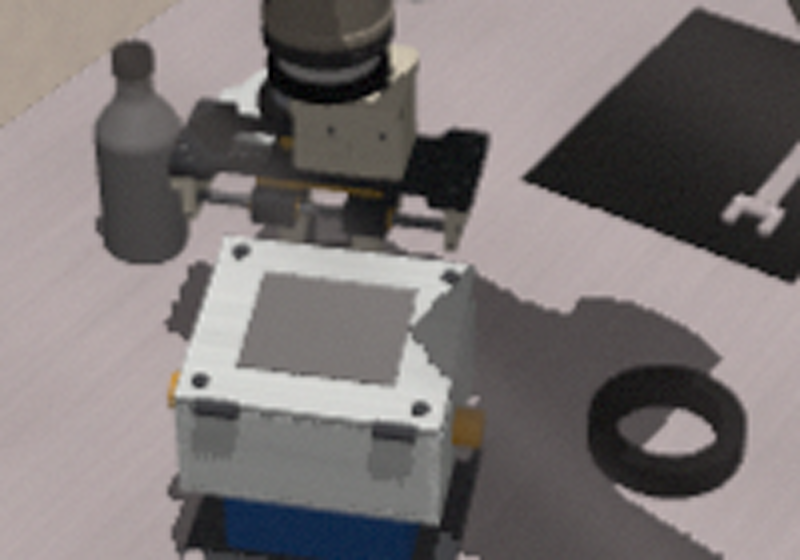

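```bash
cat >> h.py <<'E'
A=np.radians(112.0); EX=np.array([np.cos(A),np.sin(A),0]); EY=np.array([-np.sin(A),np.cos(A),0]); F0=np.array([528,128.5,0.])
def box(x,y,z): return F0+EX*x+EY*y+np.array([0,0,z])
def corner(th,y,n=8): # top front corner of cover
    return box(120-120*np.cos(th)-n*-np.sin(th)*1,y,135+120*np.sin(th)+n*np.cos(th))
E
python3 - <<'E'
from h import *
s=bot.capture("side")
for th in [0,.05,.1,.15,.2,.25,.3]: print(th,proj(s,corner(th,-75)).round(1),proj(s,corner(th,75)).round(1))
E
```

```text
0 [256.9 274.6] [319.  282.6]
0.05 [256.8 272.7] [319.  280.8]
0.1 [256.6 271. ] [319.  279.1]
0.15 [256.3 269.3] [319.  277.4]
0.2 [256.1 267.7] [319.  275.8]
0.25 [255.8 266.3] [318.9 274.3]
0.3 [255.4 264.9] [318.8 273. ]
```

Call:
play_rows --moves '[255,5,0,-3,0,255,9,0,-6,0,255,13,0,-9,0,255,17,0,-12,0,255,21,0,-15,0,255,24,0,-17,0,255,24,0,-17,0]'

```text
time: 11.28
tool_pos: [589.1, 73.8, 93.2]
tcp_rot: [-3.14, 0.002, 1.959]
contact_force: [2.5, -7.4, 0.6]
grip_width: 25.5
```

Run:
```python
from h import *
go((562,-46,141),112)
c=bot.capture("side"); cv2.imwrite("pics/s7.png",cv2.resize(c["color"][190:330,200:400,::-1],None,fx=4,fy=4,interpolation=cv2.INTER_CUBIC))
c=bot.capture("wrist"); cv2.imwrite("pics/w7.png",c["color"][:,:,::-1])
```

```text
shift [-100.7  -70.5  -47.6] turn 0.27 yaw 112.27 pos [589.1  73.8  93.2] F [ 2.5 -7.4  0.6] w 25.5 t 11.2833
```

View pics/s7.png

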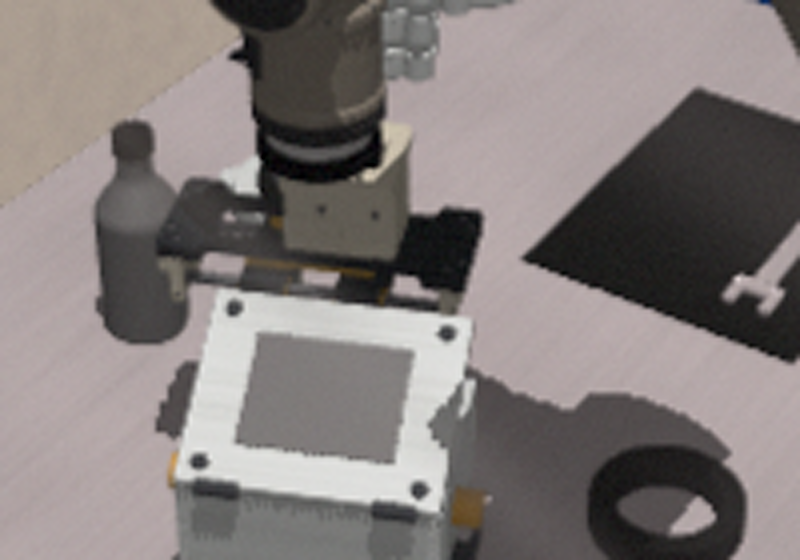

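View pics/w7.png

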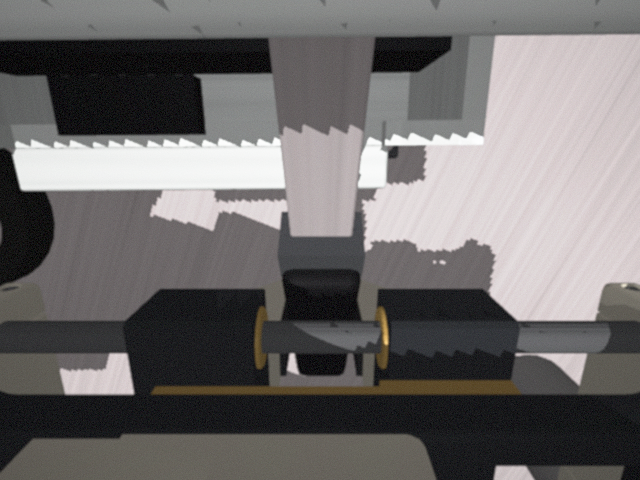

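Call:
play_rows --moves '[255,4,0,-7,0,255,9,0,-15,0,255,15,0,-23,0,255,21,0,-30,0,255,26,0,-35,0,255,32,0,-40,0,255,32,0,-40,0]'

```text
time: 11.97
tool_pos: [578.0, 100.0, 133.6]
tcp_rot: [-3.14, 0.009, 1.96]
contact_force: [4.3, -20.6, 2.2]
grip_width: 25.8
```

Run:
```python
from h import *
go((562,-46,141),112)
c=bot.capture("side"); cv2.imwrite("pics/s8.png",cv2.resize(c["color"][190:330,200:400,::-1],None,fx=4,fy=4,interpolation=cv2.INTER_CUBIC))
c=bot.capture("wrist"); cv2.imwrite("pics/w8.png",c["color"][:,:,::-1])
for th in [.6,.8,1,1.2,1.4,1.57,1.7]: print(th,proj(c|{"world_to_cam":0},(0,0,0),np.eye(4)+0) if 0 else [((proj(bot.capture("side"),corner(th,y)))).round(1) for y in(-75,75)]) if 0 else None
```

```text
shift [-129.1  -70.2   -6.2] turn 0.3 yaw 112.3 pos [578.  100.  133.6] F [  4.3 -20.6   2.2] w 25.8 t 11.9667
```

View pics/s8.png

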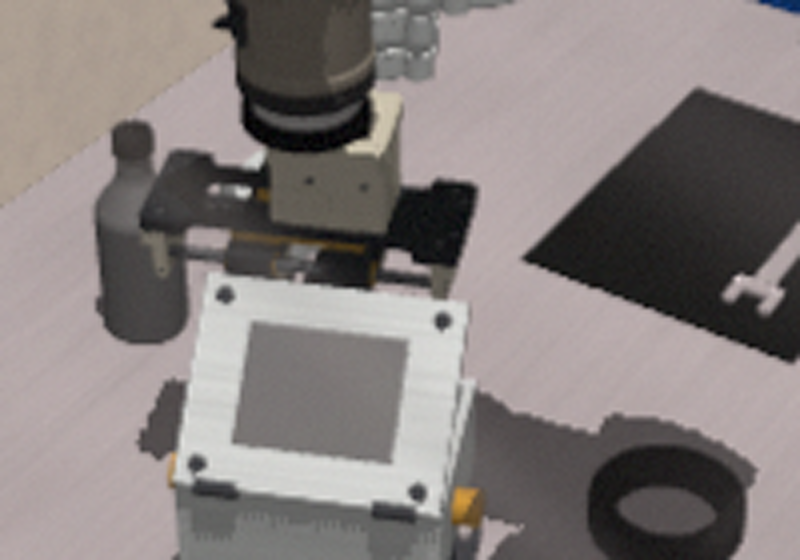

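View pics/w8.png

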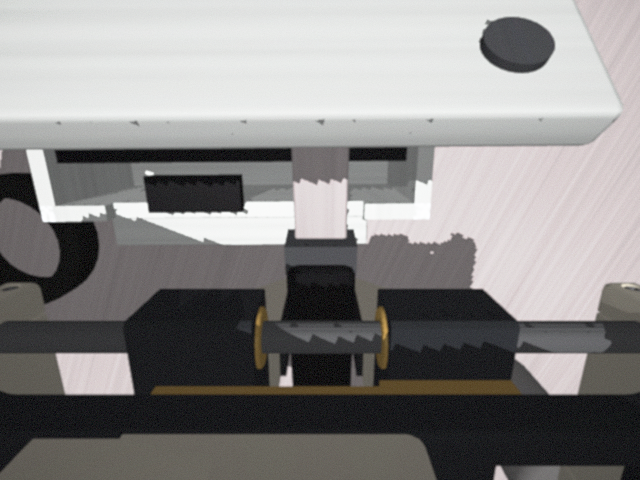

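Call:
play_rows --moves '[255,-20,0,2,0,255,-40,0,8,0,255,-58,0,18,0,255,-58,0,30,0,255,-58,0,42,0,255,-54,0,52,0,255,-50,0,59,0,255,-47,0,65,0]'

```text
time: 12.73
tool_pos: [594.3, 61.9, 67.9]
tcp_rot: [-3.14, -0.001, 1.96]
contact_force: [-0.7, -0.4, 3.8]
grip_width: 25.8
```

```bash
cat >> h.py <<'E'
def led():
    o=bot.get_obs(); d=o["tool_pos"]-box(-12,0,129); print("TCP rel ledge: x %.1f y %.1f z %.1f"%(d@EX,d@EY,d[2]),"F box", round(o["contact_force"]@EX,1),round(o["contact_force"]@EY,1),round(o["contact_force"][2],1),"t",o["time"])
E
python3 - <<'E'
from h import *
led()
c=bot.capture("side"); cv2.imwrite("pics/s9.png",cv2.resize(c["color"][190:330,200:400,::-1],None,fx=4,fy=4,interpolation=cv2.INTER_CUBIC))
for th in [.4,.5,.6,.7,.8,1,1.2,1.4,1.57,1.7]: print(th,[((proj(c,corner(th,y))-[200,190])*4).round(0) for y in(-75,75)])
c=bot.capture("wrist"); cv2.imwrite("pics/w9.png",c["color"][:,:,::-1])
E
```

```text
TCP rel ledge: x -74.6 y -36.5 z -61.1 F box -0.1 0.8 3.8 t 12.7333
0.4 [array([219., 289.]), array([474., 322.])]
0.5 [array([215., 281.]), array([473., 314.])]
0.6 [array([211., 275.]), array([471., 308.])]
0.7 [array([207., 270.]), array([469., 303.])]
0.8 [array([202., 268.]), array([466., 301.])]
1 [array([191., 269.]), array([460., 303.])]
1.2 [array([179., 279.]), array([453., 314.])]
1.4 [array([166., 299.]), array([445., 334.])]
1.57 [array([154., 322.]), array([438., 358.])]
1.7 [array([146., 343.]), array([432., 380.])]
```

View pics/s9.png

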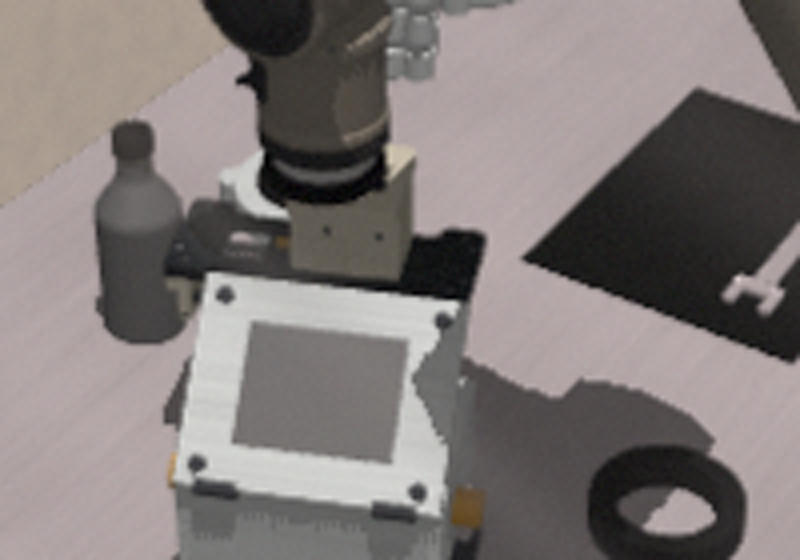

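View pics/w9.png

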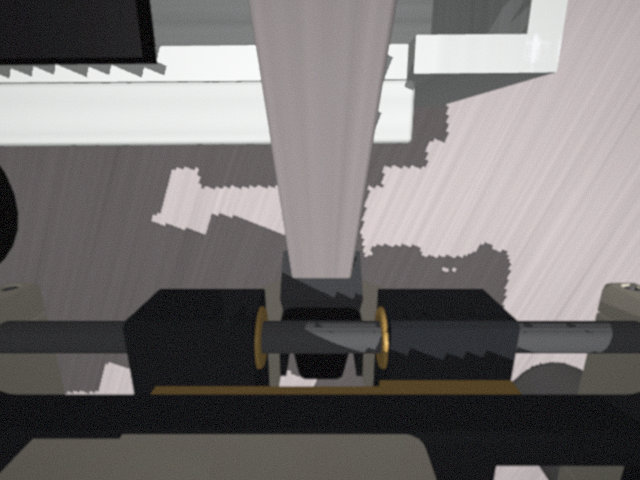

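Call:
play_rows --moves '[255,7,0,-7,0,255,14,0,-14,0,255,21,0,-21,0,255,27,0,-28,0,255,32,0,-34,0,255,37,0,-40,0,255,37,0,-40,0]'

```text
time: 13.42
tool_pos: [581.3, 96.5, 110.6]
tcp_rot: [3.139, 0.001, 1.96]
contact_force: [0.5, -0.4, -2.3]
grip_width: 26.3
```

Run:
```python
from h import *
led()
c=bot.capture("side"); cv2.imwrite("pics/s10.png",cv2.resize(c["color"][190:330,200:400,::-1],None,fx=4,fy=4,interpolation=cv2.INTER_CUBIC))
c=bot.capture("wrist"); cv2.imwrite("pics/w10.png",c["color"][:,:,::-1])
```

```text
TCP rel ledge: x -37.7 y -37.4 z -18.4 F box -0.5 -0.3 -2.3 t 13.4167
```

View pics/s10.png

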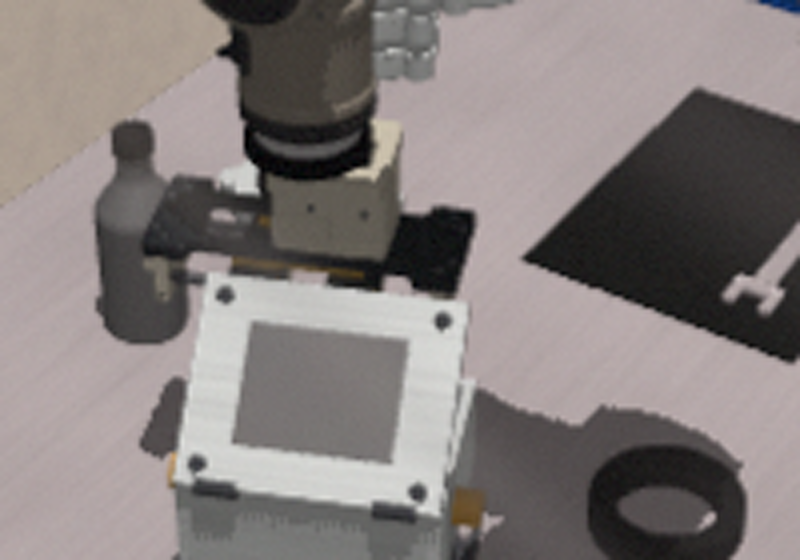

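View pics/w10.png

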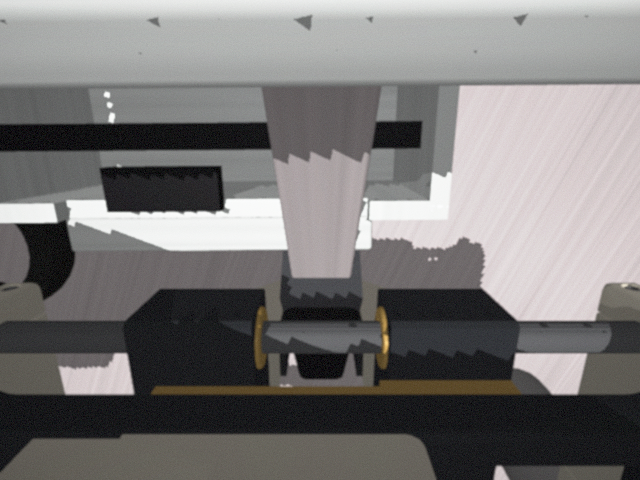

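Call:
play_rows --moves '[255,5,0,-5,0,255,10,0,-10,0,255,15,0,-15,0,255,20,0,-20,0,255,20,0,-20,0]'

```text
time: 13.93
tool_pos: [574.4, 110.1, 128.2]
tcp_rot: [-3.14, 0.006, 1.959]
contact_force: [4.5, -14.9, -6.1]
grip_width: 26.1
```

Run:
```python
from h import *
led()
c=bot.capture("side"); cv2.imwrite("pics/s11.png",cv2.resize(c["color"][190:330,200:400,::-1],None,fx=4,fy=4,interpolation=cv2.INTER_CUBIC))
c=bot.capture("wrist"); cv2.imwrite("pics/w11.png",c["color"][:,:,::-1])
```

```text
TCP rel ledge: x -22.5 y -36.1 z -0.8 F box -15.5 1.4 -6.1 t 13.9333
```

View pics/s11.png

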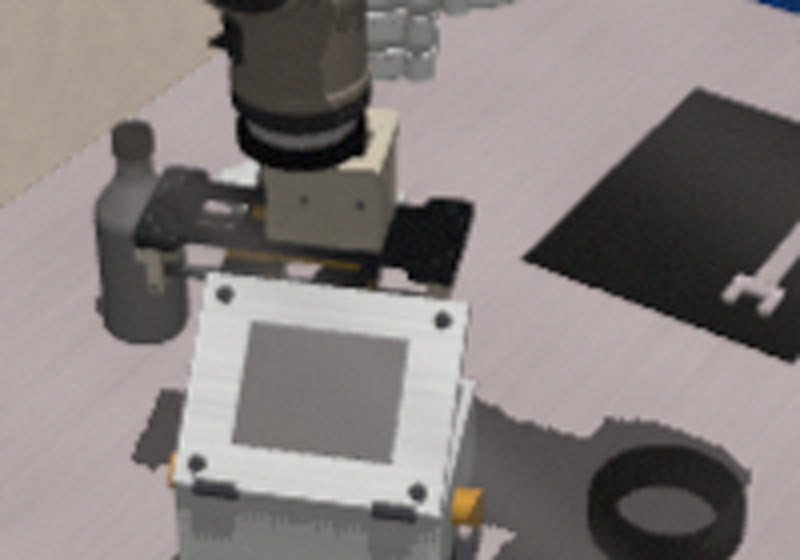

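View pics/w11.png

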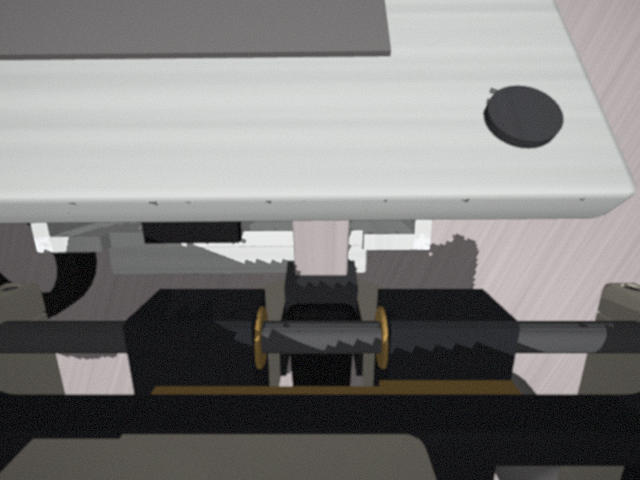

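Call:
play_rows --moves '[255,-20,0,0,0,255,-42,0,4,0,255,-66,0,14,0,255,-68,0,26,0,255,-66,0,38,0,255,-62,0,50,0,255,-57,0,58,0,255,-54,0,64,0]'

```text
time: 14.7
tool_pos: [593.9, 64.3, 64.3]
tcp_rot: [3.141, 0.0, 1.959]
contact_force: [1.0, -2.6, 16.2]
grip_width: 25.6
```

Run:
```python
from h import *
led()
c=bot.capture("wrist"); cv2.imwrite("pics/w12.png",c["color"][:,:,::-1])
```

```text
TCP rel ledge: x -72.2 y -37.0 z -64.7 F box -2.8 0.0 16.2 t 14.7
```

View pics/w12.png

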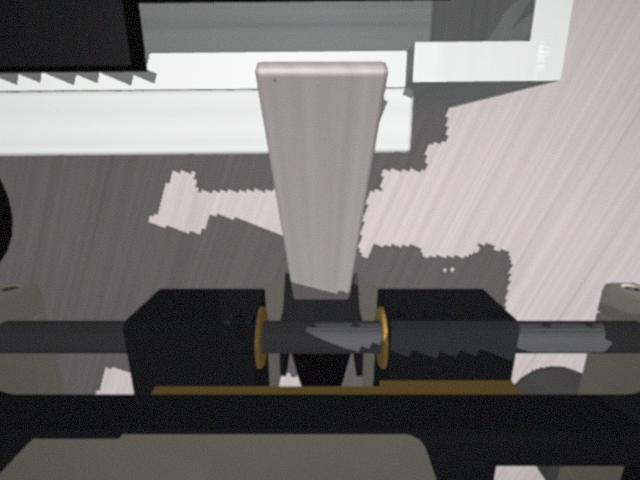

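Call:
play_rows --moves '[255,0,0,-12,0,255,0,0,-25,0,255,5,0,-40,0,255,11,0,-52,0,255,18,0,-56,0,255,25,0,-59,0,255,29,0,-63,0,255,33,0,-68,0]'

```text
time: 15.42
tool_pos: [580.4, 95.0, 132.2]
tcp_rot: [-3.14, -0.0, 1.96]
contact_force: [0.7, -1.7, -7.4]
grip_width: 26.0
```

Run:
```python
from h import *
led()
c=bot.capture("side"); cv2.imwrite("pics/s13.png",cv2.resize(c["color"][190:330,200:400,::-1],None,fx=4,fy=4,interpolation=cv2.INTER_CUBIC))
c=bot.capture("wrist"); cv2.imwrite("pics/w13.png",c["color"][:,:,::-1])
```

```text
TCP rel ledge: x -38.7 y -36.1 z 3.2 F box -1.8 -0.0 -7.4 t 15.4167
```

View pics/s13.png

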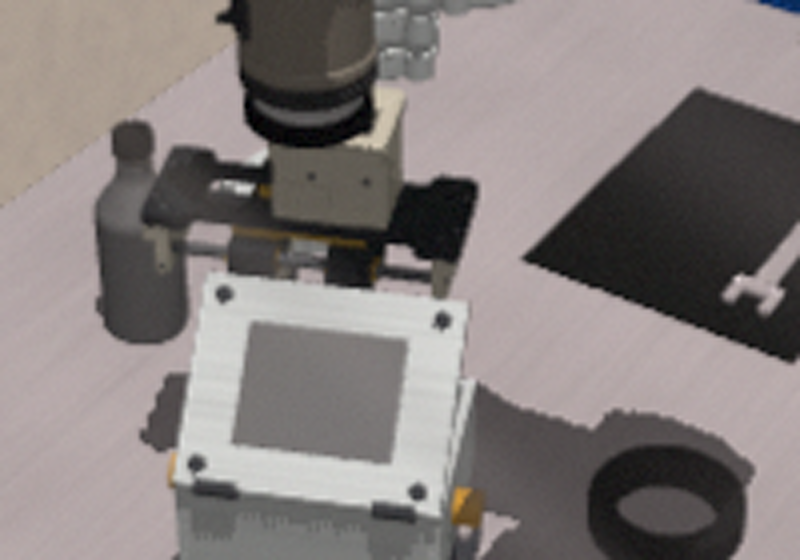

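View pics/w13.png

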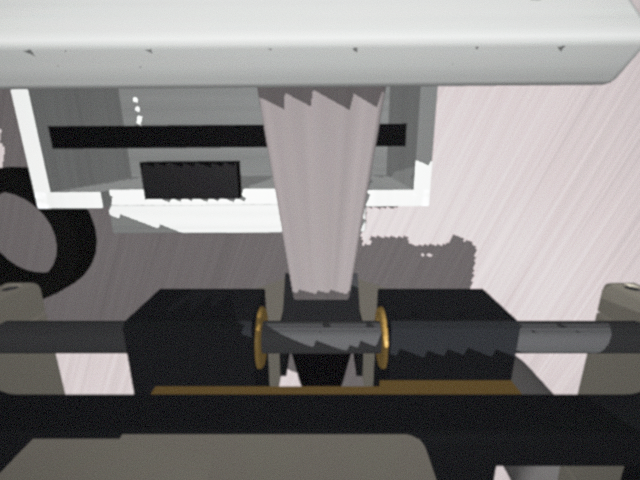

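Call:
play_rows --moves '[255,4,0,-5,0,255,8,0,-9,0,255,13,0,-14,0,255,18,0,-18,0,255,23,0,-22,0,255,29,0,-25,0,255,35,0,-29,0,255,35,0,-29,0]'

```text
time: 16.18
tool_pos: [568.0, 128.2, 163.0]
tcp_rot: [3.14, -0.0, 1.96]
contact_force: [0.2, -0.0, -0.9]
grip_width: 26.1
```

Run:
```python
from h import *
led()
c=bot.capture("side"); cv2.imwrite("pics/s14.png",cv2.resize(c["color"][190:330,200:400,::-1],None,fx=4,fy=4,interpolation=cv2.INTER_CUBIC))
c=bot.capture("wrist"); cv2.imwrite("pics/w14.png",c["color"][:,:,::-1])
```

```text
TCP rel ledge: x -3.3 y -37.0 z 34.0 F box -0.1 -0.2 -0.9 t 16.1833
```

View pics/s14.png

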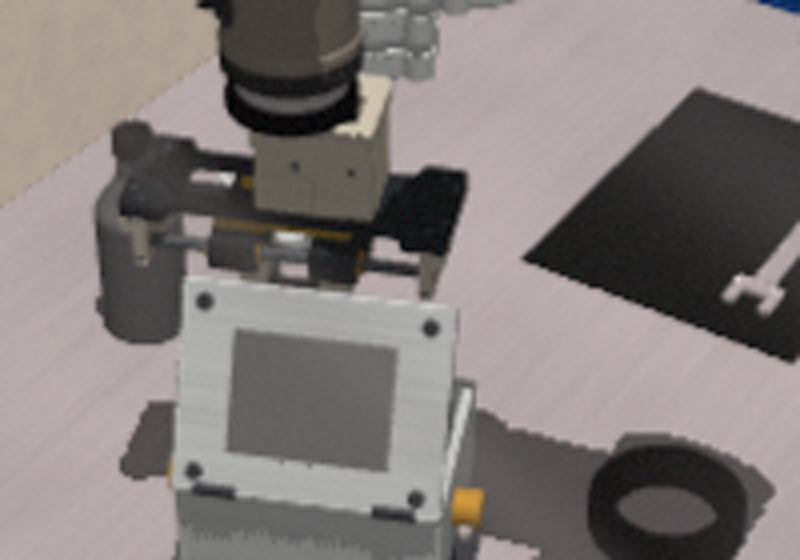

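View pics/w14.png

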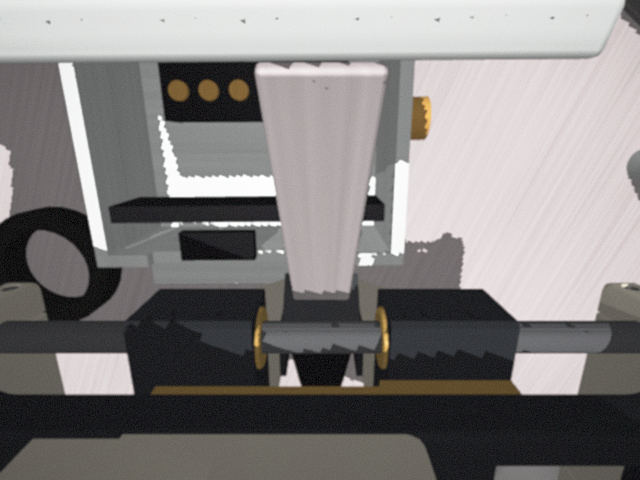

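Call:
play_rows --moves '[255,-8,0,-10,0,255,-12,0,-30,0,255,-6,0,-50,0,255,10,0,-50,0,255,22,0,-50,0,255,34,0,-50,0,255,42,0,-50,0,255,42,0,-50,0]'

```text
time: 16.95
tool_pos: [551.2, 167.2, 211.3]
tcp_rot: [-3.14, -0.001, 1.961]
contact_force: [0.5, 0.2, -1.3]
grip_width: 25.8
```

Run:
```python
from h import *
led()
c=bot.capture("side"); cv2.imwrite("pics/s15.png",cv2.resize(c["color"][160:330,180:400,::-1],None,fx=3.5,fy=3.5,interpolation=cv2.INTER_CUBIC))
c=bot.capture("wrist"); cv2.imwrite("pics/w15.png",c["color"][:,:,::-1])
```

```text
TCP rel ledge: x 39.2 y -36.0 z 82.3 F box -0.0 -0.5 -1.3 t 16.95
```

View pics/s15.png

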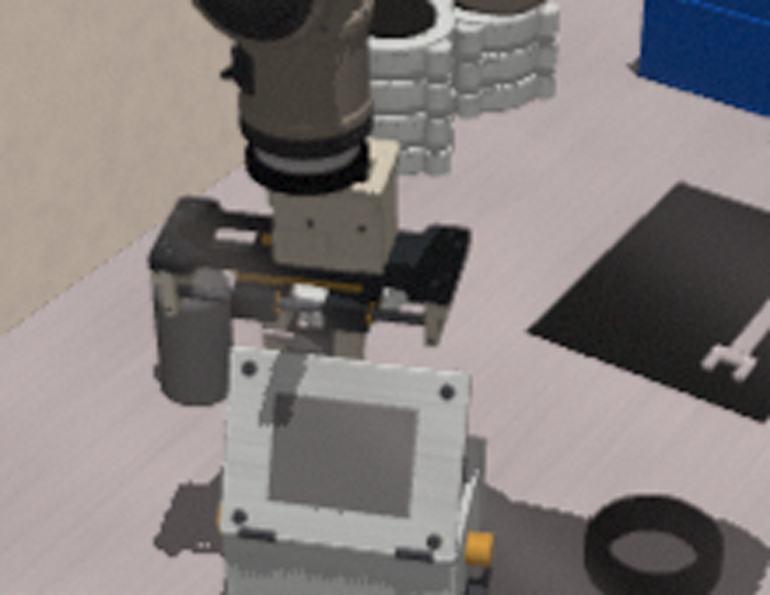

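View pics/w15.png

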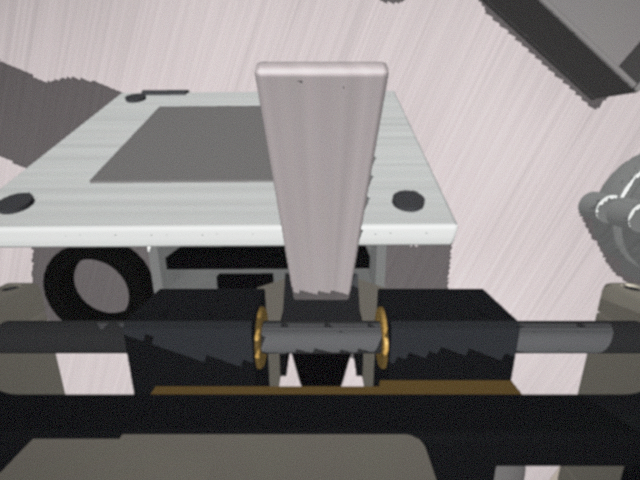

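Call:
play_rows --moves '[255,7,0,0,0,255,14,0,0,0,255,21,0,0,0,255,28,0,0,0,255,35,0,0,0,255,42,0,0,0,255,48,0,0,0,255,48,0,0,0]'

```text
time: 17.72
tool_pos: [534.2, 210.3, 213.0]
tcp_rot: [3.14, 0.001, 1.959]
contact_force: [0.0, -2.6, 2.9]
grip_width: 26.1
```

Run:
```python
from h import *
led()
c=bot.capture("side"); cv2.imwrite("pics/s16.png",cv2.resize(c["color"][160:330,180:400,::-1],None,fx=3.5,fy=3.5,interpolation=cv2.INTER_CUBIC))
c=bot.capture("wrist"); cv2.imwrite("pics/w16.png",c["color"][:,:,::-1])
```

```text
TCP rel ledge: x 85.5 y -36.4 z 84.0 F box -2.5 1.0 2.9 t 17.7167
```

View pics/s16.png

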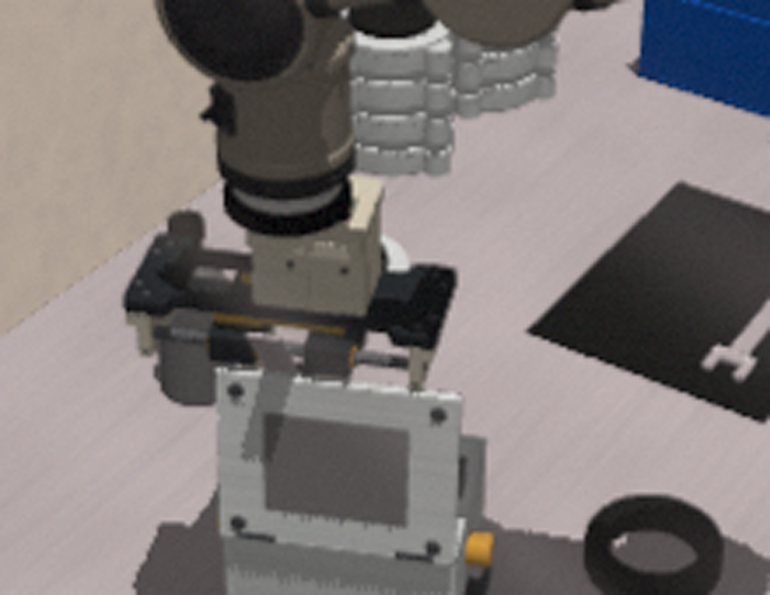

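View pics/w16.png

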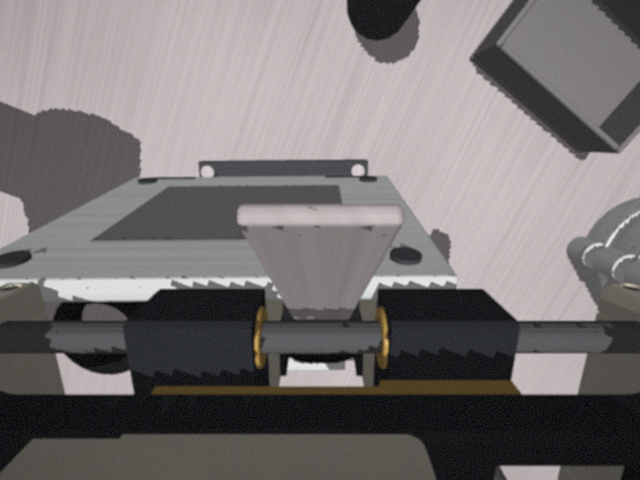

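Call:
play_rows --moves '[255,6,0,0,0,255,12,0,0,0,255,18,0,0,0,255,24,0,0,0,255,30,0,0,0,255,30,0,0,0]'

```text
time: 18.32
tool_pos: [522.7, 238.6, 212.0]
tcp_rot: [3.141, -0.0, 1.959]
contact_force: [0.7, -0.9, 0.9]
grip_width: 25.9
```

Run:
```python
from h import *
led()
c=bot.capture("side"); cv2.imwrite("pics/s17.png",cv2.resize(c["color"][160:330,180:400,::-1],None,fx=3.5,fy=3.5,interpolation=cv2.INTER_CUBIC))
c=bot.capture("wrist"); cv2.imwrite("pics/w17.png",c["color"][:,:,::-1])
```

```text
TCP rel ledge: x 116.1 y -36.3 z 83.0 F box -1.1 -0.3 0.9 t 18.3167
```

View pics/s17.png

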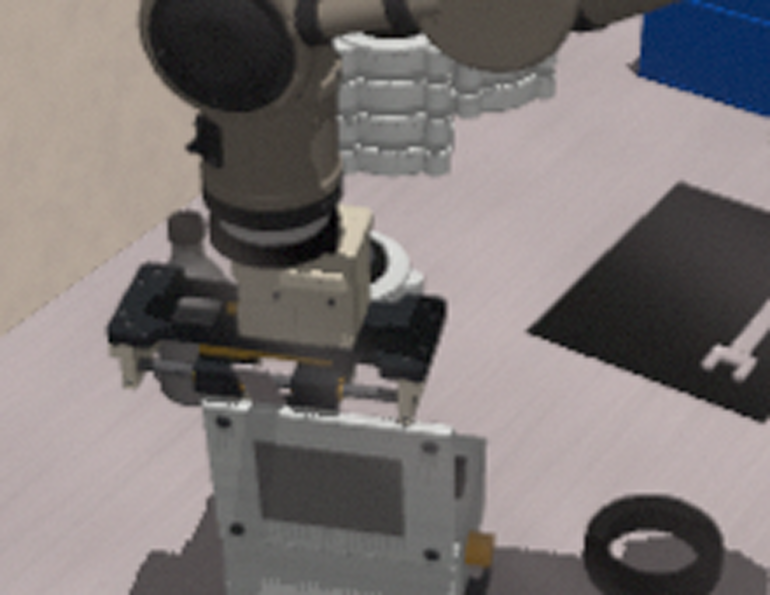

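View pics/w17.png

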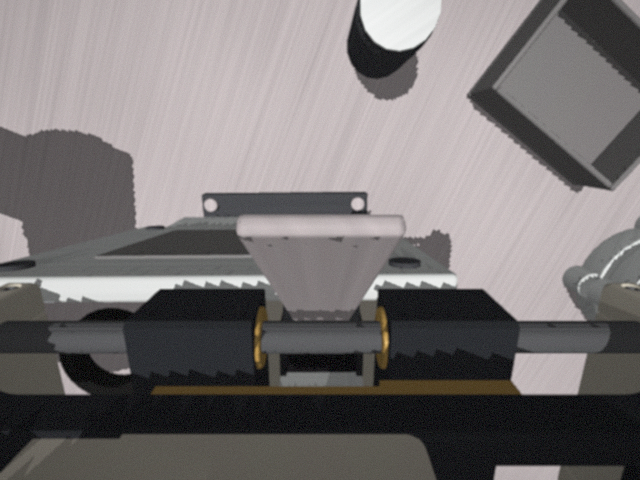

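Call:
play_rows --moves '[255,6,0,0,0,255,12,0,0,0,255,17,0,0,0,255,17,0,0,0]'

```text
time: 18.75
tool_pos: [515.5, 254.3, 211.1]
tcp_rot: [-3.14, -0.0, 1.96]
contact_force: [-0.7, -1.4, -1.6]
grip_width: 25.9
```

Call:
play_rows --moves '[255,-10,0,0,0,255,-40,0,-10,0,255,-80,0,-25,0,255,-120,0,-25,0,255,-160,0,-25,0,255,-200,0,-25,0,255,-230,0,-25,0,255,-230,0,-25,0]'

```text
time: 19.42
tool_pos: [605.1, 34.8, 236.3]
tcp_rot: [3.141, 0.002, 1.954]
contact_force: [-0.4, -0.2, -1.5]
grip_width: 25.8
```

Run:
```python
from h import *
led(); go((526,-329,150),90)
c=bot.capture("side"); cv2.imwrite("pics/s18.png",cv2.resize(c["color"][160:330,180:400,::-1],None,fx=3.5,fy=3.5,interpolation=cv2.INTER_CUBIC))
c=bot.capture("wrist"); cv2.imwrite("pics/w18.png",c["color"][:,:,::-1])
c=bot.capture("top"); cv2.imwrite("pics/t18.png",c["color"][:,:,::-1])
```

```text
TCP rel ledge: x -103.8 y -36.3 z 107.3 F box -0.1 0.5 -1.5 t 19.4167
shift [-307.8 -209.2   86.8] turn 21.93 yaw 111.93 pos [605.1  34.8 236.3] F [-0.4 -0.2 -1.5] w 25.8 t 19.4167
```

View pics/s18.png

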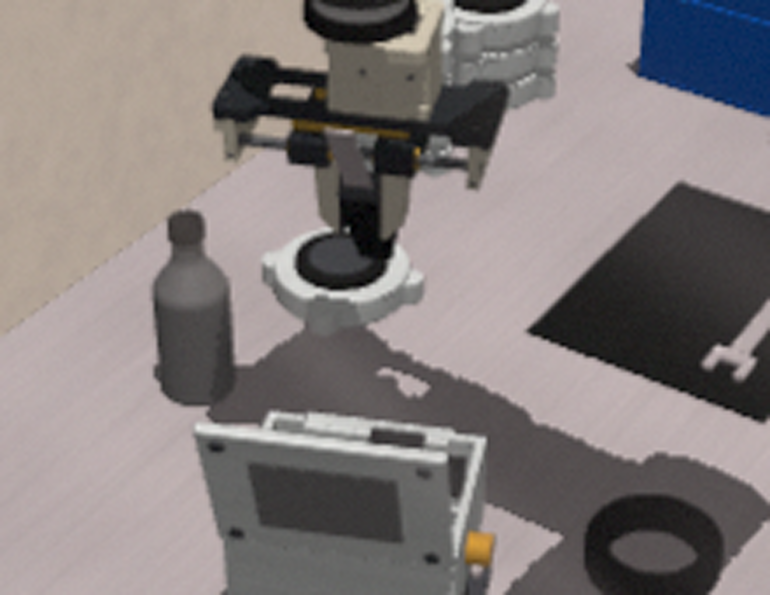

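View pics/w18.png

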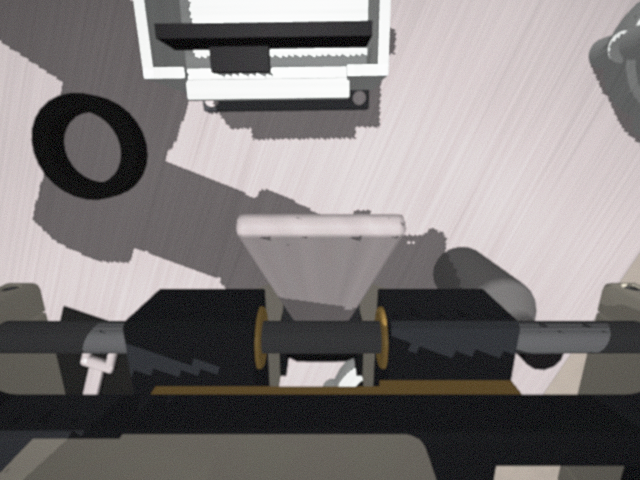

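View pics/t18.png

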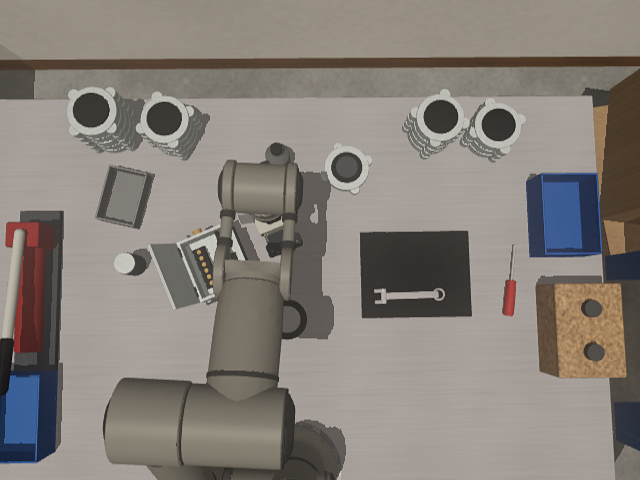

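Run:
```python
from h import *
go((526,-362,130),90)
```

```text
shift [-343.9 -223.4  106.1] turn 22.19 yaw 112.19 pos [603.   40.7 236.4] F [-0.2  0.8 -0.4] w 26.0 t 19.5667
```

Call:
play_rows --moves '[255,-30,-20,0,3,255,-65,-42,5,7,255,-100,-65,15,11,255,-135,-88,25,15,255,-170,-110,35,19,255,-205,-133,50,22,255,-240,-156,65,22,255,-275,-179,80,22]'

```text
time: 20.23
tool_pos: [543.8, -270.4, 160.7]
tcp_rot: [3.141, -0.0, 1.577]
contact_force: [0.8, 0.4, -2.0]
grip_width: 25.8
```

Run:
```python
from h import *
go((526,-362,130),90)
```

```text
shift [-91.5 -18.5  30.7] turn 0.37 yaw 90.37 pos [ 543.8 -270.4  160.7] F [ 0.8  0.4 -2. ] w 25.8 t 20.2333
```

Call:
play_rows --moves '[255,-30,-6,10,0,255,-60,-12,20,0,255,-82,-17,30,0,255,-82,-17,30,0,255,-82,-17,30,0,255,-82,-17,30,0]'

```text
time: 20.73
tool_pos: [527.9, -350.9, 131.1]
tcp_rot: [3.141, -0.001, 1.576]
contact_force: [0.4, 0.2, -1.4]
grip_width: 26.0
```

Run:
```python
from h import *
go((526,-362,90),90)
c=bot.capture("side"); cv2.imwrite("pics/s19.png",cv2.resize(c["color"][130:300,300:500,::-1],None,fx=3.5,fy=3.5,interpolation=cv2.INTER_CUBIC))
```

```text
shift [-11.1  -2.   41.1] turn 0.32 yaw 90.32 pos [ 527.9 -350.9  131.1] F [ 0.4  0.2 -1.4] w 26.0 t 20.7333
```

View pics/s19.png

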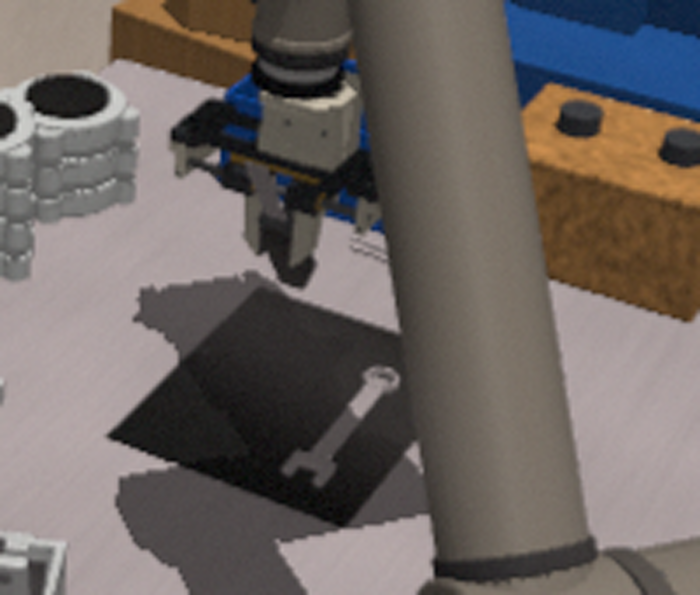

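Call:
play_rows --moves '[255,-4,-1.5,15,0,255,-8,-1.5,30,0,255,-8,-1.5,42,0,255,-8,-1.5,47,0,255,-8,-1.5,51,0,255,-7,-1.5,55,0,255,-7,-1.5,55,0]'

```text
time: 21.37
tool_pos: [525.9, -358.8, 75.6]
tcp_rot: [-3.141, -0.0, 1.576]
contact_force: [-0.7, 0.5, -1.7]
grip_width: 26.1
```

Call:
play_rows --moves '[255,0,0,4,0,255,1,0,8,0,255,3,0,12,0,255,6,0,16,0,255,9,0,20,0,255,9,0,20,0]'

```text
time: 21.87
tool_pos: [526.4, -348.7, 59.4]
tcp_rot: [3.14, -0.001, 1.576]
contact_force: [-4.5, 7.8, 16.8]
grip_width: 25.8
```

Run:
```python
from h import *
go((526,-362,90),90)
c=bot.capture("wrist"); cv2.imwrite("pics/w20.png",c["color"][:,:,::-1])
```

```text
shift [-13.3  -0.5 -30.6] turn 0.27 yaw 90.27 pos [ 526.4 -348.7   59.4] F [-4.5  7.8 16.8] w 25.8 t 21.8667
```

View pics/w20.png

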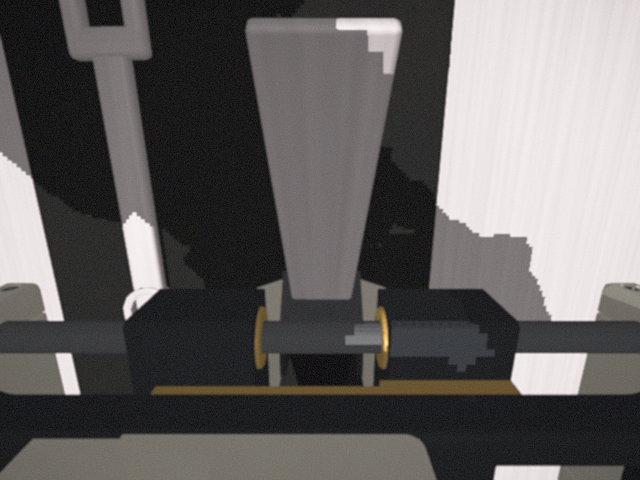

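Call:
play_rows --moves '[255,4,0,4,0,255,8,0,8,0,255,11,0,12,0,255,14,0,16,0,255,16,0,20,0,255,16,0,20,0]'

```text
time: 22.42
tool_pos: [526.8, -333.6, 37.5]
tcp_rot: [3.139, 0.001, 1.576]
contact_force: [-0.2, 3.3, 5.0]
grip_width: 26.2
```

Call:
play_rows --moves '[255,1,0,4,0,255,2,0,8,0,255,2,0,10,0,255,2,0,10,0]'

```text
time: 22.75
tool_pos: [526.9, -332.3, 27.4]
tcp_rot: [3.139, 0.001, 1.576]
contact_force: [0.8, 2.3, 3.6]
grip_width: 26.0
```

Run:
```python
from h import *
go((526,-362,28),90)
c=bot.capture("wrist"); cv2.imwrite("pics/w21.png",c["color"][:,:,::-1])
```

```text
shift [-29.7  -1.   -0.5] turn 0.28 yaw 90.28 pos [ 526.9 -332.3   27.4] F [0.8 2.3 3.6] w 26.0 t 22.75
```

View pics/w21.png

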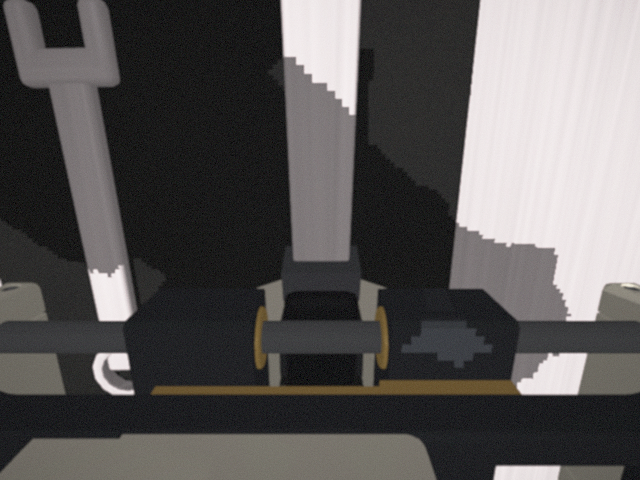

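Call:
play_rows --moves '[180,0,0,0,0,150,0,0,0,0,120,0,0,0,0,90,0,0,0,0,90,0,0,0,0,90,0,0,0,0]'

```text
time: 23.3
tool_pos: [525.6, -332.6, 25.7]
tcp_rot: [-3.141, 0.0, 1.575]
contact_force: [-0.1, 0.4, -0.3]
grip_width: 55.5
```

Call:
play_rows --moves '[90,0,0,-15,0,90,0,0,-50,0,90,0,0,-90,0,90,0,0,-125,0,90,0,0,-160,0,90,-40,0,-180,0,90,-80,0,-180,0,90,-80,0,-180,0]'

```text
time: 23.97
tool_pos: [525.4, -419.2, 207.7]
tcp_rot: [3.139, 0.007, 1.571]
contact_force: [-1.0, 0.1, -1.6]
grip_width: 59.4
```

Run:
```python
from h import *
go((526,-362,28),90)
c=bot.capture("wrist"); cv2.imwrite("pics/w22.png",c["color"][:,:,::-1])
c=bot.capture("top"); cv2.imwrite("pics/t22.png",c["color"][:,:,::-1])
c=bot.capture("side"); cv2.imwrite("pics/s22.png",c["color"][:,:,::-1])
```

```text
shift [5.840e+01 1.000e-01 1.794e+02] turn 0.03 yaw 90.03 pos [ 525.4 -419.2  207.7] F [-1.   0.1 -1.6] w 59.4 t 23.9667
```

View pics/w22.png

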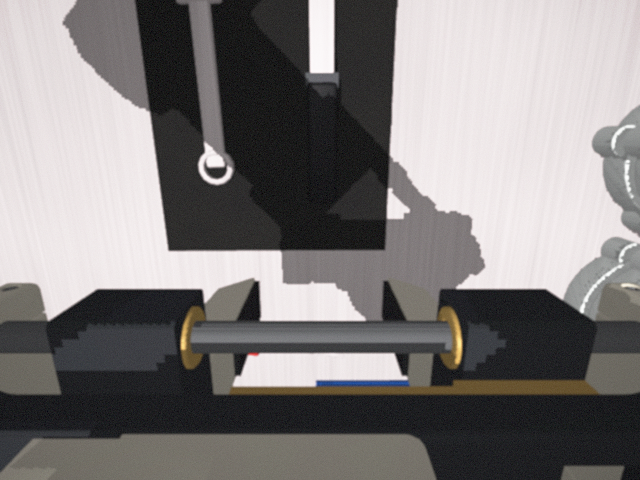

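View pics/t22.png

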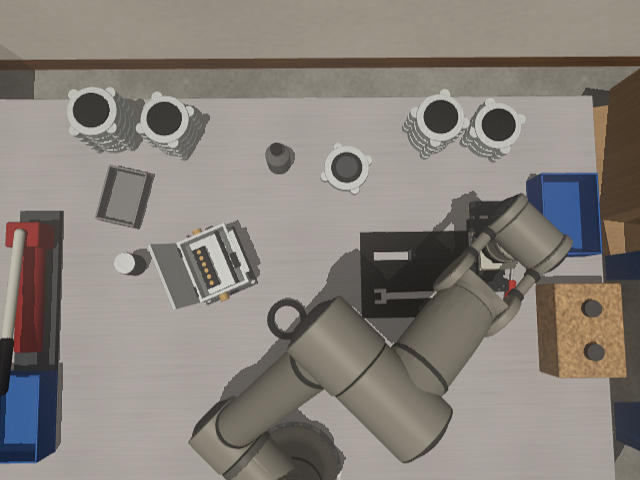

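View pics/s22.png

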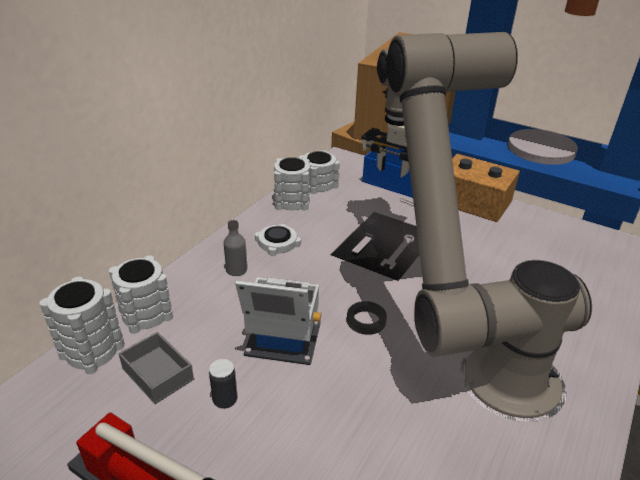

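Run:
```python
from h import *
t=bot.capture("top");s=bot.capture("side")
def q(c,roi,th):
    g=c["color"].min(2); m=np.zeros_like(g); x0,y0,x1,y1=roi; m[y0:y1,x0:x1]=(g[y0:y1,x0:x1]>th)*255
    k=max(cv2.findContours(m,0,1)[0],key=cv2.contourArea); return cv2.boxPoints(cv2.minAreaRect(k))
b=q(t,(364,240,420,275),110); print(b); P=np.array([onz(t,p,19.5) for p in b]); print(P.round(1))
b2=q(s,(345,228,378,258),110); print(b2); print(np.array([onz(s,p,19.5) for p in b2]).round(1))
cv2.imwrite("pics/s23.png",cv2.resize(s["color"][210:280,325:445,::-1],None,fx=6,fy=6,interpolation=cv2.INTER_CUBIC))
o=bot.get_obs();c=bot.capture("wrist");W=wristW(o,c)
for p,z in [((306,74),33),((339,74),33),((308,0),19.5),((335,0),19.5)]: print(onz(c,p,z,W).round(1))
```

```text
[[374. 252.]
 [407. 252.]
 [407. 260.]
 [374. 260.]]
[[ 535.  -208.2   19.5]
 [ 534.2 -292.1   19.5]
 [ 513.8 -291.5   19.5]
 [ 514.7 -207.7   19.5]]
[[352.00003 250.00003]
 [367.00003 235.00003]
 [370.50003 238.50003]
 [355.50003 253.50003]]
[[ 533.5 -206.6   19.5]
 [ 533.1 -298.9   19.5]
 [ 515.7 -288.4   19.5]
 [ 516.7 -197.3   19.5]]
[ 512.7 -285.5   33. ]
[ 539.1 -285.4   33. ]
[ 514.2 -229.4   19.5]
[ 535.6 -229.3   19.5]
```

View pics/s23.png

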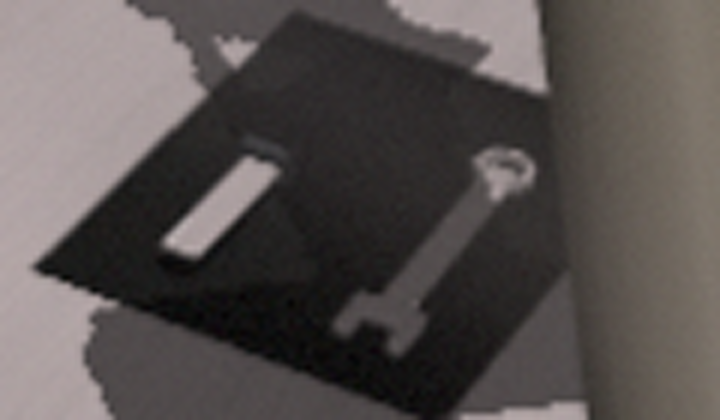

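```bash
python3 -c "
from plant import bot
print(bot.close_job())"
```

```text
the job is handed in; nothing more can be done
None
```

The cover is open and leaning back, the pry bar is lying flat on the mat again, and I handed the job in at about 24 s of the 58 s allowed. No verdict was reported.

**What I did:**
- **Finding the gap:** I felt for the slot on the box's +y side, where the blade stopped about 2–3 mm in. On the −y side it went in about 20 mm.
- **Levering:** I levered over the ledge and slid the bar further in until the cover's edge was about 45 mm up. Up to then only the bar had touched the box.
- **Swinging:** I swung the cover the rest of the way up with the blade.

**Last checks:**
- **Cover:** it stands at about 1.8 rad, judged from the side camera, and stayed there after I backed the tool away.
- **Pry bar:** it lies flat, about 3 mm from where it started. The top and side views agree at the flat height to within about 10 mm.
- **Other items:** the wrench and the other bench items appear unmoved in the final top and side pictures. The screwdriver was partly hidden behind the arm there.
- **Robot:** it is clear of everything.

**What went less well:**
- The bar slid about 30 mm back in the grip and tilted during the levering.
- Two pushes with the bar too flat or too low met 15–21 N before I backed off. At least one jammed, probably with the handle against the ledge.
- I re-tilted the bar on the ledge each time. The largest force I read at the end of a move was about 21 N.

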